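# Put the filter-cleaning tools away in the sloping box

### The arm

A 6-joint arm with a two-finger parallel gripper is mounted at the origin on the work surface. World frame = base frame: x ahead of the robot, y to its left, z up, the work surface at z = 0. Lengths are in m, angles in rad, forces in N, time in s.
With the tool pointing down it reaches from about 0.375 to 0.9 m from the base axis. Payload 3.1 kg.
Tool frame: the origin (TCP) lies between the finger pads; the fingertips stand 19 mm ahead of it and the grasp point (between the pads) is the TCP; z points along the fingers, y is the line along which they close (so a half turn about z gives the same grasp; the last joint's range is limited). The gripper opens to 87 mm and grips with 3 to 60 N. Pads are 19 mm wide; open, the fingers measure 117 mm over their backs; the gripper's body (75 mm by 190 mm) begins 51 mm behind the grasp point.
Start: joints at [1.044, 0.527, 1.433, -0, 1.181, -0.178], TCP at [0.213, 0.588, 0.242] pointing down, gripper open.
Joint ranges: [-3.08, 3.08], [-0.75, 2.2], [0.22, 2.44], [-1.43, 4.57], [0, 2.65], [-2.85, 2.85]. Speed limits (rad/s): [2.79, 2.79, 3.14, 3.14, 3.14, 3.14].

### API

Orientations are given as a unit quaternion [x, y, z, w].
In Python, from rig import telemetry, viewer, hand_in gives the robot as it stands. The module is installed in compiled form; this text tells all that it offers.
- The arm moves only by the shell command python3 -m creep 'ROWS' [FORCE]. ROWS is JSON, a list of rows, each an object with "translation": the shift along the tool's x, y, z in mm, a list of three; "roll": the turn about the tool's z in degrees; "gripper": the finger opening in mm, from 0 to 87. In form: [{"translation": [tx, ty, tz], "roll": roll, "gripper": gripper}, ...]. A call has 1 to 5 rows; each row is the pose to reach, as a shift and turn from the pose commanded when the call began, along the tool's axes at that moment; what a row does not reach only later rows make up. A row lasts 1/12 s, in which the tool goes at most 41.7 mm and 7.16 degrees, less where a joint would pass 70% of its speed; a pose out of reach is approached as far as the arm can. A call with a gripper value outside its range is refused whole. The fingers move at their own pace and stop on an object; FORCE is the grip in N (left out, the last holds). Time passes only in rows, so rows that repeat a pose let the fingers close. It gives the time, the measured TCP pose, the force, the opening and the grip force at its end, in the units of the state.
- telemetry.get_obs(): the state, without advancing time (a new reading comes with each control period).
- viewer.camera(name): name is "side" or "top" or "wrist"; returns the picture (384x512x3 uint8, blue, green, red); there is no depth.
- viewer.camera_info(name): a dict with "intrinsics" (3x3 intrinsics, pixels), "rvec" (rotation vector, rad) and "tvec" (3), from world to camera coordinates, as OpenCV has them; the wrist camera has in their place "hand_eye" (4x4, takes a point from camera to tool coordinates, whose origin is the TCP and whose axes are the flange's). Camera axes: x right, y down, z forward; pixel columns grow to the right and rows downward; lengths in m; the calibration is good to about 2 mm. A picture is of the moment at which its call begins: read the wrist's pose just before it. camera_info takes no time and is no camera call.
- hand_in(): hands the job in; it is judged then, once.
Trained networks look in the newest picture that a camera, given by its name, has taken for a name from the list of things; names that differ only in an ending like _2 or _b are one class to them, and where a whole thing is asked for, a point or a joint stands for the part that bears it (a point fixed in the world has none). Each returns a list of dicts, best first, with "p" (0 to 1); they miss things now and then, are a little off and sometimes report something else, mostly with a low value. They report only what shows in the picture. A call takes as long as a camera call.
- viewer.recognise(camera, thing): "bbox" ([left, top, width, height] in pixels, round what is visible of it).
The state is a dict: "time": time; "q": joint angles; "joint_velocities": joint speeds; "joint_torque": joint torques, N m; "position": TCP position; "tool_rot": TCP orientation; "ft_force": force on the tool from outside, world axes, zero at the start; "moment": the same for the moment, N m; "grip_width": finger opening in m; "grip_force": force on a finger pad.
Only numpy, scipy, OpenCV 4.12 (cv2) and the standard library are available. Lean on these libraries where they do the work, as an engineer would, in place of code of your own. Each camera call takes 0.05 s, during which the arm holds its last target. There are 200 camera calls.

### The job

The dehumidifier filter is clean, so put its tools away in the teal box on the sloping stand: first the brush, then the scraper, each set down flat (not dropped) in the compartment moulded to its shape, bristles and blade in the wide ends. Then slide the clear lid fully shut over them, and leave the tumbler where it stands.

Things in the scene. Friction and masses are not known exactly. Their poses are not given: they have to be found in the camera images.
- tray: Teal open box on a grey stand, sloping 25 deg towards the robot. Origin: centre of its inner floor, 50 mm above the table; z normal to the floor, x up the slope, y along its length. Inside 160 (x) by 196 (y) mm, walls 28 high, 4 thick. Two bays along y between white blocks 10 mm high; from y=-30 to 30 no blocks: a finger trough at floor level, 41 mm from each laid handle to the wall.
- brush: Flat brush, 184 mm long, 70 g. Wooden handle 18 mm wide, 16 thick, 122 long; then steel ferrule 40 mm wide and dark bristles 36 mm wide, together 62 mm long. Origin: underside, mid-length, the place to grip (on the handle, near the centre of mass). x points along it to the bristles, z up as it lies at the start.
- scraper: Flat scraper, 184 mm long, 90 g. Black plastic handle 18 mm wide, 16 thick, 122 long; steel blade 4 mm thick, 62 mm wide, level with the underside. Origin: underside, mid-length, the place to grip (on the handle, near the centre of mass). x points along it to the blade, z up as it lies at the start.
- brush_tip (a point): Underside of the brush at the end of the bristles, 92 mm from its origin.
- brush_butt (a point): Underside of the brush at the end of the handle, 92 mm from its origin.
- scraper_tip (a point): Underside of the scraper at the blade's edge, 92 mm from its origin.
- scraper_butt (a point): Underside of the scraper at the end of the handle, 92 mm from its origin.
- brush_bay_tip (a point): Point on the tray floor where the bristle end belongs, tray (30, 92, 0) mm. This end of the bay is 48 mm wide (y from 30 to 98 mm): 4 mm play each side, 6 mm at the end.
- brush_bay_butt (a point): Point on the tray floor where the brush's handle end belongs, tray (30, -92, 0) mm. This end of the bay is 26 mm wide (y from -98 to -30 mm).
- scraper_bay_tip (a point): Point on the tray floor where the blade edge belongs, tray (-30, -92, 0) mm. This end of the bay is 70 mm wide (y from -98 to -30 mm): 4 mm play each side, 6 mm at the end.
- scraper_bay_butt (a point): Point on the tray floor where the scraper's handle end belongs, tray (-30, 92, 0) mm. This end of the bay is 26 mm wide (y from 30 to 98 mm).
- lid (a joint): Slide of the clear lid along the tray's x, m: 0 fully shut, growing up the slope to 0.19; at the start 0.165 to 0.185 (open). It stays where it is left; moving it takes about 3 N. The lid is 4 mm thick, its underside 29 mm above the tray floor.
- lid_grip (a point): Middle of the black grip rib on the lid, 39 mm from its lower edge. The rib is 10 mm thick (tray x), 60 mm long (tray y) and stands 15 mm above the lid's top face; this point lies 7.5 mm below the rib's top. With the lid shut it is at tray (-45, 0, 40.5) mm.
- tumbler: Glass tumbler, rim radius 36 mm, 100 mm high, standing on a dark round coaster 6 mm thick. A bystander. Origin: centre of its underside, z up.

How it is judged:
On the way, in this order (a step that is already met when the one before it is completed fails the run):
1. Brush set down flat (0.1 rad) in its compartment, bristles in the wide end, both ends within 10 mm of their places on the tray floor, for 0.1 s while the fingers still hold it (distance between brush_tip and brush_bay_tip below 0.01 m and distance between brush_butt and brush_bay_butt below 0.01 m and angle between the z axis of brush and the z axis of tray, either way round below 0.1 rad and contact force between the fingers and brush above 0.5 N), for 0.1 s.
2. Then the scraper set down flat (0.1 rad) in its compartment, blade in the wide end, both ends within 10 mm of their places on the tray floor, for 0.1 s while the fingers still hold it (distance between scraper_tip and scraper_bay_tip below 0.01 m and distance between scraper_butt and scraper_bay_butt below 0.01 m and angle between the z axis of scraper and the z axis of tray, either way round below 0.1 rad and contact force between the fingers and scraper above 0.5 N), for 0.1 s.
3. Then the lid is slid fully shut, within 5 mm (value of joint lid below 0.005 m), for 0.2 s.
At the end, for the whole second after the job is handed in: Brush and scraper each lie at rest in their own compartment, head in the wide end, both ends within 10 mm of their places on the tray floor and flat on it within 0.1 rad; the lid is shut within 5 mm (distance between brush_tip and brush_bay_tip below 0.01 m and distance between brush_butt and brush_bay_butt below 0.01 m and angle between the z axis of each of brush, scraper and the z axis of tray, either way round below 0.1 rad and distance between scraper_tip and scraper_bay_tip below 0.01 m and distance between scraper_butt and scraper_bay_butt below 0.01 m and linear speed of each of brush, scraper below 0.02 m/s and value of joint lid below 0.005 m); the robot touches nothing.
It fails at once if The tumbler is shifted by more than 30 mm or tipped by more than 0.3 rad (distance of tumbler from where it was at the start of the episode above 0.03 m or angle between tumbler's own z axis and vertical above 0.3 rad).
It also fails if it takes over 72 s, if anything falls off the work surface, if the arm or the gripper's body presses on something with over 40 N, if the wrist force passes 120 N, or if a joint passes its speed limit or range.

## Working session

There is one attempt and no reset: what is moved stays moved. The work goes in short steps, Python scripts to look and compute and a shell command to move; the robot and the scene stay as the last step left them, time stands still between calls to the robot, and variables do not carry over. Pictures are saved under pics/ and viewed, at most 10 in all, crops included, and the job is handed in when it is done.

```bash
mkdir -p pics; cat > h.py <<'E'
import numpy as np, cv2
from scipy.spatial.transform import Rotation as R
from rig import telemetry, viewer, hand_in
def obs(): return telemetry.get_obs()
def cam(name):
    i=viewer.camera_info(name); K=np.array(i["intrinsics"],float)
    if "rvec" in i:
        Rc=R.from_rotvec(np.ravel(i["rvec"])).as_matrix(); t=np.ravel(i["tvec"])
        return K,Rc.T,-Rc.T@t           # cam->world rot, centre
    o=obs(); T=np.array(i["hand_eye"]); Rt=R.from_quat(o["tool_rot"]).as_matrix()
    return K,Rt@T[:3,:3],Rt@T[:3,3]+np.array(o["position"])
def ray(c,px):
    K,Rw,C=c; d=Rw@np.linalg.solve(K,[px[0],px[1],1.]); return C,d/np.linalg.norm(d)
def on_plane(c,px,z=0.,n=(0,0,1),p0=None):
    C,d=ray(c,px); n=np.array(n,float); p0=np.array([0,0,z]) if p0 is None else np.array(p0)
    return C+d*(n@(p0-C))/(n@d)
def proj(c,P):
    K,Rw,C=c; q=K@(Rw.T@(np.array(P)-C)); return q[:2]/q[2]
def snap(name,f=None):
    im=viewer.camera(name)
    if f: cv2.imwrite("pics/"+f,im)
    return im
E
python3 - <<'E'
from h import *
o=obs(); print(o)
print(R.from_quat(o["tool_rot"]).as_matrix().round(3))
a=snap("top"); b=snap("side")
for n in ("top","side"):
    c=cam(n); print(n,c[2].round(3),c[0][0,0],c[1][:,2].round(2))
    for t in ("tray","brush","scraper","lid_grip","tumbler"):
        print(t,[(np.round(d["bbox"]),round(d["p"],2)) for d in viewer.recognise(n,t)[:2]])
cv2.imwrite("pics/a.png",cv2.resize(a,(800,600))); cv2.imwrite("pics/b.png",cv2.resize(b,(800,600)))
E
```

```text
{'time': 0.0, 'q': array([ 1.04446212e+00,  5.28466726e-01,  1.43388716e+00, -1.73501319e-05,
        1.18142222e+00, -1.78487987e-01]), 'joint_velocities': array([-0.00027529, -0.00185529, -0.00185386, -0.00032833, -0.00112809,
       -0.00058074]), 'joint_torque': array([-1.62918102e-03, -4.40043855e+01, -1.76595283e+01,  6.31648349e-02,
        5.80524502e-02, -1.37623442e-04]), 'position': array([0.21266186, 0.58697004, 0.24057608]), 'tool_rot': array([ 1.73044239e-01,  9.84913448e-01, -1.02740014e-03, -3.69292632e-04]), 'ft_force': array([ 0.51972693, -0.29516108,  0.19876539]), 'moment': array([-0.00705509,  0.01340943, -0.03172122]), 'grip_force': 0.0, 'grip_width': 0.08653153756652808}
[[-0.94   0.341 -0.001]
 [ 0.341  0.94  -0.002]
 [ 0.    -0.002 -1.   ]]
top [0.344 0.094 1.02 ] 373.5431341420825 [ 0.18  0.03 -0.98]
tray [(array([286.,  65., 115., 159.]), 0.78)]
brush [(array([174., 143.,  61.,  26.]), 0.85)]
scraper [(array([169., 201.,  70.,  41.]), 0.95)]
lid_grip [(array([292.,  64.,  95.,  90.]), 0.63), (array([172., 201.,  65.,  42.]), 0.46)]
tumbler [(array([101., 168.,  37.,  30.]), 0.73)]
side [ 0.463 -0.539  0.589] 356.2724621672329 [ 0.08  0.79 -0.61]
tray [(array([216., 173., 232., 199.]), 0.73)]
brush [(array([279., 160.,  29.,  43.]), 0.67)]
scraper [(array([205., 165.,  39.,  44.]), 0.7)]
lid_grip [(array([296., 172., 150., 126.]), 0.74), (array([215., 174., 232., 197.]), 0.25)]
tumbler [(array([245., 110.,  20.,  36.]), 0.85)]
```

View pics/a.png

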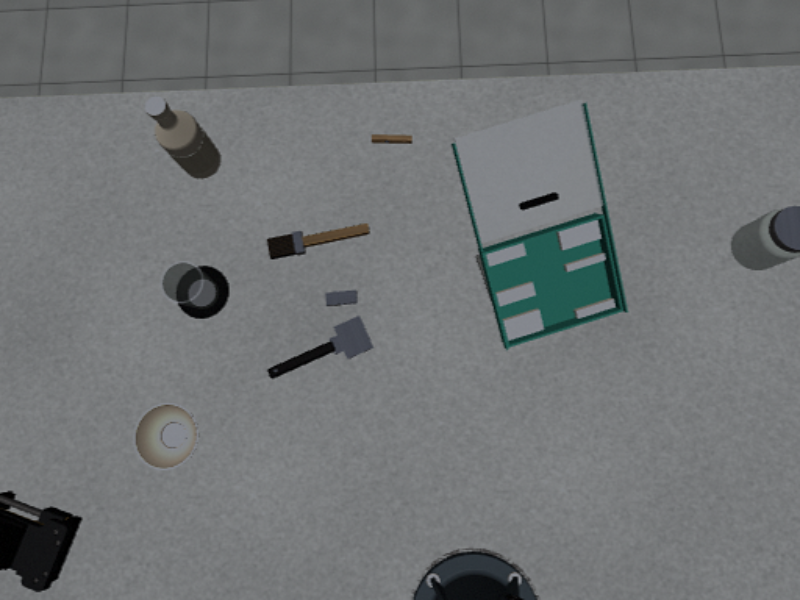

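View pics/b.png

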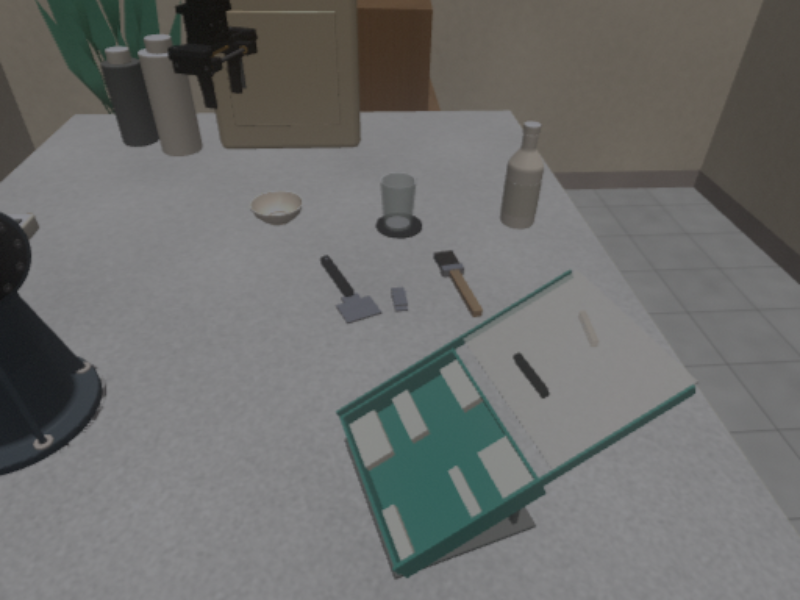

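```bash
python3 - <<'E'
from h import *
a=snap("top"); b=snap("side")
cv2.imwrite("pics/c.png",cv2.resize(a[60:245,165:405],None,fx=3.2,fy=3.2,interpolation=cv2.INTER_CUBIC)*1)
cv2.imwrite("pics/d.png",cv2.resize(b[150:380,195:455],None,fx=2.6,fy=2.6,interpolation=cv2.INTER_CUBIC))
E
```

```text
(no output)
```

View pics/c.png

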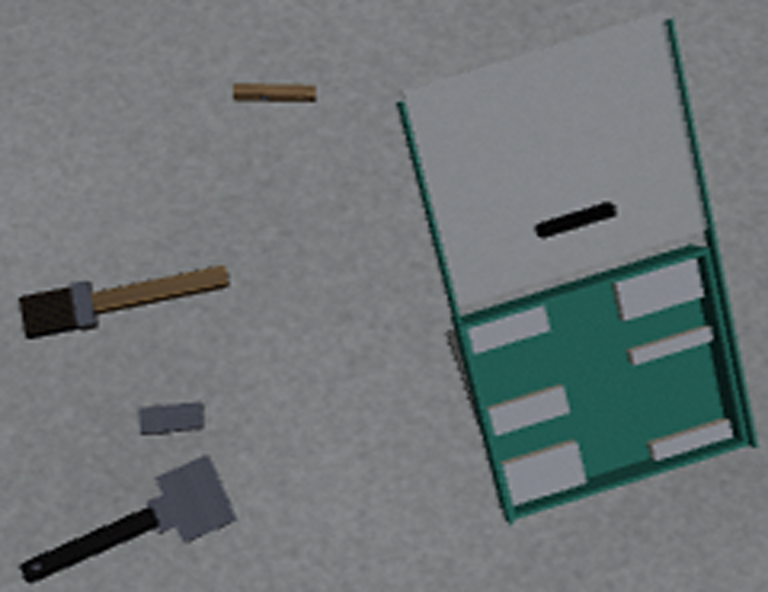

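View pics/d.png

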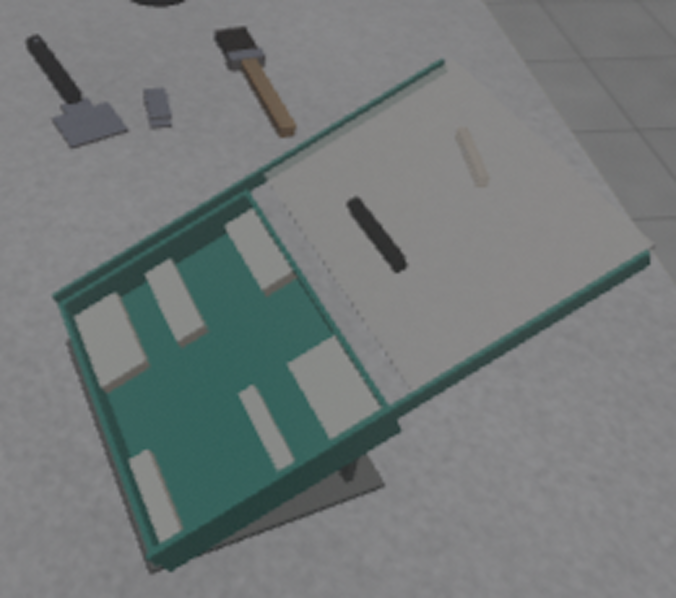

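```bash
cat > fit.py <<'E'
from h import *
from scipy.optimize import least_squares as LS
ct,cs=cam("top"),cam("side")
T=lambda p:np.array(p)/3.2+[165,60]
S=lambda p:np.array(p)/2.6+[195,150]
tp=[((6,30),(563,388)),((6,98),(489,408)),((-17,30),(569,411)),((54,30),(549,329)),((80,30),(545,308)),((17,-30),(629,351)),((17,-98),(711,327)),((5,-30),(632,362)),((43,-30),(621,319)),((-43,30),(579,444)),((-80,30),(585,484)),((-65,-30),(651,444)),((-80,-30),(654,459))]
sp=[((-17,30),(180,335)),((6,30),(205,322)),((-17,98),(146,270)),((6,98),(172,260)),((54,98),(226,221)),((80,98),(253,210)),((54,30),(264,282)),((80,30),(293,268)),((5,-30),(240,391)),((17,-30),(252,386)),((17,-98),(293,464)),((5,-98),(279,470)),((43,-30),(289,365)),((80,-30),(334,338)),((43,-98),(333,436)),((80,-98),(382,408))]
def tr(p,P):
    M=R.from_euler("ZY",[p[2],-np.radians(25)]).as_matrix(); return np.array([p[0],p[1],.05])+M@(np.array(P)/1000)
def res(p,which="ts"):
    r=[]
    if "t" in which: r+=[proj(ct,tr(p,(*a,10)))-T(b) for a,b in tp]
    if "s" in which: r+=[proj(cs,tr(p,(*a,10)))-S(b) for a,b in sp]
    return np.ravel(r)
E
python3 - <<'E'
from fit import *
for w in ("t","s","ts"):
    s=LS(res,[.45,-.1,.2],args=(w,),loss="soft_l1"); print(w,s.x.round(4),np.abs(res(s.x,w)).max().round(2),np.sqrt(np.mean(res(s.x,w)**2)).round(2))
p=s.x
for L in (.165,.175,.185):
    P=tr(p,(-45+L*1000,0,48)); print(L,proj(ct,P)-T((576,220)),proj(cs,P)-S((376,234)))
def both(zt,a,b):
    return on_plane(ct,T(a),zt).round(4),on_plane(cs,S(b),zt).round(4)
print("brush butt",both(.014,(228,277),(287,130))); print("brush tip",both(.008,(24,316),(232,35)))
print("scr butt",both(.014,(27,572),(36,42))); print("scr tip",both(.003,(221.5,488),(100,138)))
E
```

```text
t [ 0.5426 -0.1462  0.2804] 2.72 0.82
s [ 0.546  -0.1412  0.2603] 4.07 1.59
ts [ 0.5447 -0.1444  0.2642] 5.8 1.71
0.165 [2.13771479 6.65465052] [-10.70263607   3.39683364]
0.175 [1.28130912 2.66472756] [-5.70200141  0.43989431]
0.185 [ 0.42023232 -1.3469578 ] [-0.7011372  -2.51718077]
brush butt (array([0.6511, 0.1563, 0.014 ]), array([0.6553, 0.1548, 0.014 ]))
brush tip (array([0.6235, 0.3373, 0.008 ]), array([0.6268, 0.3351, 0.008 ]))
scr butt (array([0.3992, 0.3302, 0.014 ]), array([0.4055, 0.3235, 0.014 ]))
scr tip (array([0.467 , 0.1659, 0.003 ]), array([0.4715, 0.1665, 0.003 ]))
```

```bash
python3 - <<'E'
from fit import *
s=LS(res,[.45,-.1,.2],args=("ts",),loss="soft_l1"); r=res(s.x).reshape(-1,2)
for (a,b),e in zip(tp+sp,r): print(a,e.round(1),end="; ")
def res2(q,w="ts"):
    M=R.from_rotvec(q[3:]).as_matrix(); f=lambda a:q[:3]+M@(np.array([*a,10])/1000)
    A=[proj(ct,f(a))-T(b) for a,b in tp]; B=[proj(cs,f(a))-S(b) for a,b in sp]
    return np.ravel((A if "t" in w else [])+(B if "s" in w else []))
q0=[*s.x[:2],.05,*R.from_euler("ZY",[s.x[2],-.436]).as_rotvec()]
s2=LS(res2,q0,loss="soft_l1"); M=R.from_rotvec(s2.x[3:]).as_matrix()
print("\n",s2.x[:3],np.degrees(R.from_matrix(M).as_euler("ZYX")),np.sqrt(np.mean(res2(s2.x)**2)))
for (a,b),e in zip(tp+sp,res2(s2.x).reshape(-1,2)): print(a,e.round(1),end="; ")
E
```

```text
(6, 30) [-0.8 -1.6]; (6, 98) [-2.7 -0.4]; (-17, 30) [-0.8 -0.6]; (54, 30) [-0.4 -0.7]; (80, 30) [-1.3 -3.8]; (17, -30) [-0.2 -0.6]; (17, -98) [-0.8 -0.6]; (5, -30) [-0.2  0.3]; (43, -30) [ 0.3 -0.1]; (-43, 30) [-1.8 -1.7]; (-80, 30) [-0.8 -1.3]; (-65, -30) [-1.  -0.5]; (-80, -30) [-0.8  0. ]; (-17, 30) [-1.7  1.9]; (6, 30) [-0.7  0.6]; (-17, 98) [-0.6  0.7]; (6, 98) [-0.7 -1.3]; (54, 98) [-0.8  1.5]; (80, 98) [ 0.1 -0.9]; (54, 30) [-1.1  2.8]; (80, 30) [-0.2  1.1]; (5, -30) [-1.7  0.6]; (17, -30) [-0.4 -1. ]; (17, -98) [1.4 3.3]; (5, -98) [0.3 4.9]; (43, -30) [-1.7 -0.6]; (80, -30) [-0.6 -1.1]; (43, -98) [0.1 5.8]; (80, -98) [1.3 4.7]; 
 [ 0.5441173  -0.14522316  0.05433991] [ 15.8099706  -23.93628007  -3.50058553] 1.3629420365360683
(6, 30) [-0.5 -1.8]; (6, 98) [-2.8 -0.6]; (-17, 30) [-0.4 -0.7]; (54, 30) [-0.4 -0.9]; (80, 30) [-1.5 -4. ]; (17, -30) [ 0.4 -0.8]; (17, -98) [ 0.5 -0.8]; (5, -30) [0.5 0.1]; (43, -30) [ 0.8 -0.4]; (-43, 30) [-1.3 -1.7]; (-80, 30) [ 0.  -1.3]; (-65, -30) [ 0.3 -0.4]; (-80, -30) [0.5 0.1]; (-17, 30) [-1.8  1. ]; (6, 30) [-0.7 -0.3]; (-17, 98) [-0.3  1.1]; (6, 98) [-0.3 -0.9]; (54, 98) [-0.4  1.9]; (80, 98) [ 0.4 -0.4]; (54, 30) [-1.1  2. ]; (80, 30) [-0.2  0.2]; (5, -30) [-2.1 -1.4]; (17, -30) [-0.7 -3. ]; (17, -98) [1.  0.2]; (5, -98) [-0.2  1.8]; (43, -30) [-1.9 -2.6]; (80, -30) [-0.7 -3.2]; (43, -98) [-0.2  2.5]; (80, -98) [1.2 1.3];
```

```bash
sed -i 's/^def tr/tp=[t for t in tp if t[0][1]!=98 and t[0][0]!=80]\nsp=[t for t in sp if t[0][1]!=-98]\ndef tr/' fit.py; python3 - <<'E'
from fit import *
for w in ("t","s","ts"):
    s=LS(res,[.45,-.1,.2],args=(w,),loss="soft_l1"); print(w,s.x.round(4),np.abs(res(s.x,w)).max().round(2),np.sqrt(np.mean(res(s.x,w)**2)).round(2))
p=s.x
for L in (.165,.175,.185):
    P=tr(p,(-45+L*1000,0,48)); print(L,proj(ct,P)-T((576,220)),proj(cs,P)-S((376,234)))
for P in [(30,92,0),(30,-92,0),(-30,-92,0),(-30,92,0),(30,0,0),(-30,0,0),(-45,0,40.5)]: print(P,tr(p,P).round(4))
E
```

```text
t [ 0.5427 -0.1457  0.2843] 0.89 0.46
s [ 0.5466 -0.1439  0.2682] 2.49 0.99
ts [ 0.5452 -0.1453  0.2637] 3.19 1.04
0.165 [2.50807199 6.44390939] [-10.28729164   3.77602649]
0.175 [1.65459462 2.45313522] [-5.27962009  0.81763376]
0.185 [ 0.79646255 -1.55940382] [-0.27166115 -2.14092875]
(30, 92, 0) [ 0.5475 -0.0494  0.0627]
(30, -92, 0) [ 0.5955 -0.227   0.0627]
(-30, -92, 0) [ 0.543  -0.2412  0.0373]
(-30, 92, 0) [ 0.495  -0.0636  0.0373]
(30, 0, 0) [ 0.5715 -0.1382  0.0627]
(-30, 0, 0) [ 0.519  -0.1524  0.0373]
(-45, 0, 40.5) [ 0.4893 -0.1604  0.0677]
```

```bash
cat > plan.py <<'E'
import sys
from h import *
# plan.py x y z yawdeg : shift in tool axes (mm) and roll (deg) from the present pose
x,y,z,yaw=map(float,sys.argv[1:5]); o=obs(); M=R.from_quat(o["tool_rot"]).as_matrix()
d=M.T@(np.array([x,y,z])-o["position"])*1000
cur=np.degrees(np.arctan2(M[1,0],M[0,0])); r=(cur-yaw+180)%360-180
print("pos",o["position"].round(4),"yaw",cur.round(1),"t",round(o["time"],2),"shift",d.round(1),"roll",round(r,1),"dist",np.linalg.norm(d).round(),"q",o["q"].round(2),"ft",o["ft_force"].round(1),"w",round(o["grip_width"],4))
E
python3 -m creep '[{"translation":[-39,-13,0],"roll":0,"gripper":60},{"translation":[-78,-26,0],"roll":0,"gripper":60},{"translation":[-117,-39,0],"roll":0,"gripper":60},{"translation":[-156,-52,0],"roll":0,"gripper":60},{"translation":[-195,-65,0],"roll":0,"gripper":60}]' 10
python3 -m creep '[{"translation":[-39,-13,0],"roll":7,"gripper":60},{"translation":[-78,-26,0],"roll":14,"gripper":60},{"translation":[-117,-39,0],"roll":21,"gripper":60},{"translation":[-156,-52,0],"roll":28,"gripper":60},{"translation":[-195,-65,0],"roll":35,"gripper":60}]' 
python3 plan.py .639 .246 .15 98.8
```

```text
time: 1.12
position: [0.3753, 0.4589, 0.2417]
tool_rot: [0.173, 0.985, 0.0, 0.0]
ft_force: [0.1, 0.0, -0.3]
grip_width: 0.0632
grip_force: 0.0
time: 1.53
position: [0.5367, 0.3309, 0.2417]
tool_rot: [0.464, 0.886, 0.0, 0.0]
ft_force: [0.7, 0.2, -0.2]
grip_width: 0.0596
grip_force: 0.0
pos [0.5367 0.3309 0.2417] yaw 124.7 t 1.53 shift [-128.1   35.7   91.7] roll 25.9 dist 162.0 q [ 0.38  0.53  1.42  0.    1.19 -0.23] ft [ 0.7  0.2 -0.2] w 0.0596
```

```bash

python3 -m creep '[{"translation":[-32,9,23],"roll":7,"gripper":60},{"translation":[-64,18,46],"roll":14,"gripper":60},{"translation":[-96,27,69],"roll":21,"gripper":60},{"translation":[-128,36,92],"roll":26,"gripper":60},{"translation":[-128,36,92],"roll":26,"gripper":60}]' 
python3 -m creep '[{"translation":[0,0,0],"roll":0,"gripper":60}]'
python3 plan.py .639 .246 .02 98.8
python3 - <<'E'
from h import *
c=cam("wrist"); im=snap("wrist"); print([d for d in viewer.recognise("wrist","brush")[:2]])
for P in [(.639,.246,.016),(.653,.1555,.014),(.625,.336,.008)]: print(proj(c,P).round())
cv2.imwrite("pics/e.png",im)
E
```

```text
time: 1.95
position: [0.6411, 0.2427, 0.144]
tool_rot: [0.652, 0.758, -0.002, -0.0]
ft_force: [0.1, 0.4, -0.2]
grip_width: 0.0601
grip_force: 0.0
time: 2.03
position: [0.6386, 0.2463, 0.1471]
tool_rot: [0.65, 0.76, -0.001, -0.001]
ft_force: [-0.6, 0.3, -0.0]
grip_width: 0.0603
grip_force: 0.0
pos [0.6386 0.2463 0.1471] yaw 98.9 t 2.03 shift [ -0.4   0.8 127.1] roll 0.1 dist 127.0 q [0.21 0.71 1.35 0.   1.08 0.05] ft [-0.6  0.3 -0. ] w 0.0603
[{'bbox': [239.2, 78.8, 40.4, 187.8], 'p': 0.8}]
[258. 185.]
[258. 271.]
[258.  84.]
```

View pics/e.png

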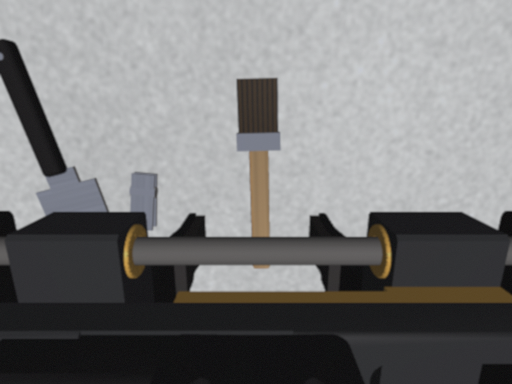

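```bash

python3 -m creep '[{"translation":[-35,5,-20],"roll":0,"gripper":60},{"translation":[-75,11,-40],"roll":0,"gripper":60},{"translation":[-115,17,-60],"roll":0,"gripper":60},{"translation":[-155,23,-80],"roll":0,"gripper":60},{"translation":[-193,29,-100],"roll":0,"gripper":60}]' >/dev/null
python3 plan.py .575 -.23 .28 105.3
```

```text
pos [0.6938 0.0731 0.247 ] yaw 99.3 t 2.55 shift [-280.  -166.   -33.3] roll -6.0 dist 327.0 q [-0.05  0.62  1.23  0.    1.29 -0.22] ft [ 0.1 -0.2 -0.3] w 0.0602
```

```bash

python3 -m creep '[{"translation":[-35,-21,-5],"roll":0,"gripper":60},{"translation":[-70,-42,-10],"roll":-2,"gripper":60},{"translation":[-105,-62,-15],"roll":-3,"gripper":60},{"translation":[-140,-83,-20],"roll":-4,"gripper":60},{"translation":[-175,-104,-25],"roll":-6,"gripper":60}]' >/dev/null
python3 -m creep '[{"translation":[-35,-21,-5],"roll":0,"gripper":40},{"translation":[-70,-42,-8],"roll":0,"gripper":40},{"translation":[-105,-62,-8],"roll":0,"gripper":40},{"translation":[-105,-62,-8],"roll":0,"gripper":40}]' >/dev/null
python3 plan.py .575 -.23 .28 105.3
python3 - <<'E'
from h import *
c=cam("wrist"); im=snap("wrist"); np.savez("w.npz",K=c[0],R=c[1],C=c[2])
cv2.imwrite("pics/f.png",cv2.resize(im,(800,600),interpolation=cv2.INTER_CUBIC))
E
```

```text
pos [ 0.5853 -0.2403  0.2794] yaw 104.8 t 3.3 shift [12.5 -7.3 -0.7] roll -0.5 dist 15.0 q [-0.56  0.5   1.37 -0.    1.26 -0.82] ft [0.7 0.1 0.6] w 0.0432
```

View pics/f.png

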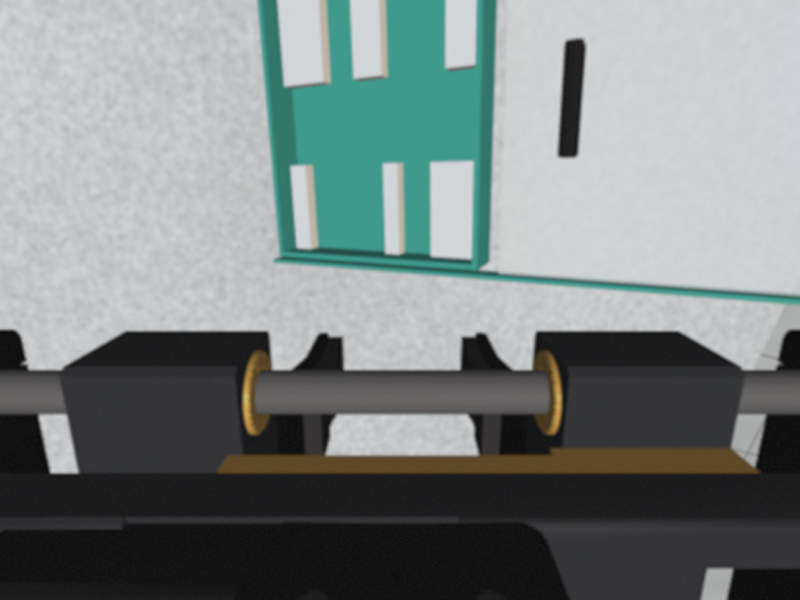

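```bash
cat > fw.py <<'E'
from fit import *
z=np.load("w.npz"); cw=(z["K"],z["R"],z["C"])
W=lambda p:np.array(p)/1.5625
wp=[((-80,-30),(290,166)),((-65,-30),(308,165)),((5,-30),(383,163)),((17,-30),(398,162)),((43,-30),(430,162)),((80,-30),(474,161)),((-80,30),(285,86)),((-43,30),(323,83)),((-17,30),(355,78)),((6,30),(381,76)),((54,30),(446,69))]
rw=lambda p:np.ravel([proj(cw,tr(p,(*a,10)))-W(b) for a,b in wp])
pw=LS(rw,[.54,-.14,.27],loss="soft_l1").x
E
python3 - <<'E'
from fw import *
print(pw.round(4),rw(pw).reshape(-1,2).round(1).tolist())
for L in (.165,.175,.185):
    print(L,proj(cw,tr(pw,(-45+L*1000,0,48)))-W((572,98)))
b=LS(lambda p:np.r_[rw(p),res(p)],pw,loss="soft_l1").x; print("all",b.round(4))
E
```

```text
[ 0.5453 -0.1448  0.2754] [[0.1, -0.3], [-1.8, 0.1], [-0.1, 0.3], [-0.3, 0.7], [0.4, 0.2], [4.9, 0.0], [-0.5, 0.2], [0.5, -0.7], [-0.8, 0.4], [0.5, -0.3], [-0.1, -0.4]]
0.165 [-23.60245405   2.99309763]
0.175 [-11.56408397   2.12037048]
0.185 [0.86908425 1.21902226]
all [ 0.5453 -0.1449  0.2707]
```

```bash
cat > tplan.py <<'E'
import sys,subprocess,numpy as np
# tplan.py h y z relyaw : h,y in mm horizontally from tray origin along its heading/left; z world mm
h,y,z,r=map(float,sys.argv[1:5]); a=.273; c,s=np.cos(a),np.sin(a)
x=.5453+(h*c-y*s)/1000; Y=-.1448+(h*s+y*c)/1000
subprocess.run(["python3","plan.py",str(x),str(Y),str(z/1000),str(np.degrees(a)+r)])
E
python3 -m creep '[{"translation":[0,0,0],"roll":7,"gripper":0},{"translation":[0,0,0],"roll":14,"gripper":0},{"translation":[0,0,0],"roll":21,"gripper":0},{"translation":[0,0,0],"roll":28,"gripper":0},{"translation":[0,0,0],"roll":35,"gripper":0}]' >/dev/null
python3 -m creep '[{"translation":[0,0,0],"roll":7,"gripper":0},{"translation":[0,0,0],"roll":14,"gripper":0},{"translation":[0,0,0],"roll":21,"gripper":0},{"translation":[0,0,0],"roll":28,"gripper":0},{"translation":[0,0,0],"roll":35,"gripper":0}]' >/dev/null
python3 -m creep '[{"translation":[0,0,0],"roll":7,"gripper":0},{"translation":[0,0,0],"roll":14,"gripper":0},{"translation":[0,0,0],"roll":19,"gripper":0},{"translation":[0,0,0],"roll":19,"gripper":0}]' >/dev/null
python3 tplan.py 126 0 200 0
```

```text
pos [ 0.587  -0.2314  0.2782] yaw 16.2 t 4.52 shift [110.  -93.6  78.3] roll 0.6 dist 164.0 q [-0.55  0.5   1.38  0.    1.27  0.74] ft [-0.2 -0.1 -0.8] w 0.0004
```

```bash

python3 -m creep '[{"translation":[28,-24,10],"roll":0,"gripper":0},{"translation":[56,-48,25],"roll":0,"gripper":0},{"translation":[84,-72,50],"roll":0,"gripper":0},{"translation":[110,-94,78],"roll":0,"gripper":0},{"translation":[110,-94,78],"roll":0,"gripper":0}]'  >/dev/null
python3 -m creep '[{"translation":[0,0,0],"roll":0.5,"gripper":0},{"translation":[0,0,0],"roll":0.5,"gripper":0}]' >/dev/null
python3 tplan.py 126 0 169 0
```

```text
pos [ 0.6662 -0.1121  0.1995] yaw 15.8 t 5.1 shift [ 0.8 -1.1 30.5] roll 0.1 dist 31.0 q [-0.33  0.64  1.34 -0.    1.16  0.96] ft [ 0.2 -0.7  0.5] w 0.0003
```

Descend and push 21 mm downhill.

```bash

python3 -m creep '[{"translation":[1,-1,20],"roll":0,"gripper":0},{"translation":[1,-1,30],"roll":0,"gripper":0},{"translation":[1,-1,30],"roll":0,"gripper":0}]'
python3 -m creep '[{"translation":[-4,0,0],"roll":0,"gripper":0},{"translation":[-10,0,3],"roll":0,"gripper":0},{"translation":[-16,0,6],"roll":0,"gripper":0},{"translation":[-23,0,9],"roll":0,"gripper":0},{"translation":[-23,0,9],"roll":0,"gripper":0}]'
python3 tplan.py 126 0 230 0
```

```text
time: 5.35
position: [0.6656, -0.1135, 0.169]
tool_rot: [0.991, 0.135, -0.001, 0.0]
ft_force: [-0.9, -0.1, 0.6]
grip_width: 0.0008
grip_force: 0.4
time: 5.77
position: [0.6431, -0.119, 0.16]
tool_rot: [0.991, 0.135, -0.001, 0.0]
ft_force: [0.7, -0.3, 0.6]
grip_width: 0.0003
grip_force: 0.4
pos [ 0.6431 -0.119   0.16  ] yaw 15.5 t 5.77 shift [ 24.7  -1.6 -70.1] roll -0.1 dist 74.0 q [-0.35  0.66  1.43 -0.    1.06  0.95] ft [ 0.7 -0.3  0.6] w 0.0003
```

```bash

python3 -m creep '[{"translation":[5,0,-20],"roll":0,"gripper":0},{"translation":[5,0,-60],"roll":0,"gripper":0},{"translation":[0,40,-80],"roll":0,"gripper":0},{"translation":[-30,80,-90],"roll":0,"gripper":0},{"translation":[-60,90,-90],"roll":0,"gripper":0}]' >/dev/null
python3 - <<'E'
from fw import *
im=snap("side"); p=[.5453,-.1448,.273]
for L in (.16,.17,.18,.19): print(L,proj(cs,tr(p,(-45+L*1000,0,48))).round(1),((proj(cs,tr(p,(-45+L*1000,0,48)))-[195,150])*2.6).round())
cv2.imwrite("pics/g.png",cv2.resize(im[150:380,195:455],None,fx=2.6,fy=2.6,interpolation=cv2.INTER_CUBIC))
E
```

```text
0.16 [326.6 244.7] [342. 246.]
0.17 [331.5 241.7] [355. 239.]
0.18 [336.5 238.7] [368. 231.]
0.19 [341.5 235.8] [381. 223.]
```

View pics/g.png

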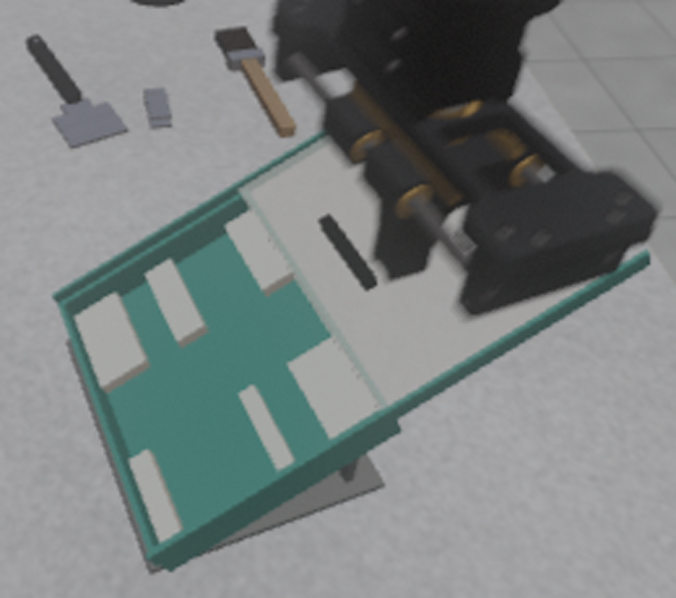

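```bash
python3 plan.py .6385 .249 .2 99.5
```

```text
pos [ 0.6059 -0.2286  0.2513] yaw 15.4 t 6.23 shift [ 158.3 -452.1   48.4] roll -84.1 dist 481.0 q [-0.53  0.55  1.36 -0.01  1.23  0.78] ft [-4.9 -1.3 -1.6] w 0.0006
```

```bash

python3 -m creep '[{"translation":[13,-38,0],"roll":-7,"gripper":45},{"translation":[26,-76,0],"roll":-14,"gripper":45},{"translation":[39,-114,0],"roll":-21,"gripper":45},{"translation":[52,-152,0],"roll":-28,"gripper":45},{"translation":[65,-190,0],"roll":-35,"gripper":45}]' >/dev/null
python3 plan.py .6385 .249 .15 99.5
```

```text
pos [ 0.6212 -0.0187  0.2492] yaw 50.9 t 6.65 shift [ 218.7 -155.3   99.4] roll -48.6 dist 286.0 q [-0.21  0.52  1.43  0.    1.2   0.47] ft [0.8 0.6 0.3] w 0.0256
```

```bash

python3 -m creep '[{"translation":[32,-22,10],"roll":-7,"gripper":45},{"translation":[64,-45,20],"roll":-14,"gripper":45},{"translation":[96,-67,30],"roll":-21,"gripper":45},{"translation":[128,-90,50],"roll":-28,"gripper":45},{"translation":[160,-112,70],"roll":-35,"gripper":45}]' >/dev/null
python3 plan.py .6385 .249 .1 99.5
```

```text
pos [0.6364 0.1722 0.1814] yaw 85.9 t 7.07 shift [76.8 -3.3 81.4] roll -13.6 dist 112.0 q [0.1  0.64 1.4  0.   1.11 0.17] ft [ 0.5 -0.6  0.1] w 0.0444
```

```bash

python3 -m creep '[{"translation":[36,-2,20],"roll":-6,"gripper":45},{"translation":[70,-3,38],"roll":-11,"gripper":45},{"translation":[77,-3,70],"roll":-13.6,"gripper":45},{"translation":[77,-3,81],"roll":-13.6,"gripper":45},{"translation":[77,-3,81],"roll":-13.6,"gripper":45}]' >/dev/null
python3 plan.py .6385 .249 .027 99.5
```

```text
pos [0.6363 0.2467 0.0965] yaw 99.2 t 7.48 shift [ 2.   3.3 69.5] roll -0.3 dist 70.0 q [ 0.21  0.78  1.38 -0.    1.    0.05] ft [-0.1 -1.   0.2] w 0.0446
```

```bash

python3 -m creep '[{"translation":[2,2,30],"roll":0,"gripper":45},{"translation":[2,2,60],"roll":0,"gripper":45},{"translation":[2,2,70],"roll":0,"gripper":45},{"translation":[2,2,70],"roll":0,"gripper":10},{"translation":[2,2,70],"roll":0,"gripper":10}]' 10
python3 -m creep '[{"translation":[0,0,0],"roll":0,"gripper":10},{"translation":[0,0,0],"roll":0,"gripper":10},{"translation":[0,0,-10],"roll":0,"gripper":10},{"translation":[0,0,-40],"roll":0,"gripper":10},{"translation":[0,0,-60],"roll":0,"gripper":10}]'
```

```text
time: 7.9
position: [0.6426, 0.2483, 0.032]
tool_rot: [0.649, 0.761, -0.0, 0.0]
ft_force: [0.3, -0.2, 1.3]
grip_width: 0.0378
grip_force: 0.0
time: 8.32
position: [0.6428, 0.2497, 0.094]
tool_rot: [0.648, 0.761, 0.001, 0.001]
ft_force: [1.5, 0.2, 0.9]
grip_width: 0.0123
grip_force: 0.0
```

```bash

python3 -m creep '[{"translation":[0,0,-20],"roll":0,"gripper":45},{"translation":[0,0,-40],"roll":0,"gripper":45},{"translation":[0,0,-40],"roll":0,"gripper":45}]' >/dev/null
python3 plan.py .6385 .249 .027 99.5
python3 - <<'E'
from h import *
c=cam("wrist"); im=snap("wrist"); print(viewer.recognise("wrist","brush")[:2])
hsv=cv2.cvtColor(im,cv2.COLOR_BGR2HSV); m=((hsv[...,1]>80)&(hsv[...,0]>5)&(hsv[...,0]<25)).astype(np.uint8); m[200:]=0
ys,xs=np.nonzero(m); print(len(xs), cv2.minAreaRect(np.c_[xs,ys].astype(np.float32)))
cv2.imwrite("pics/w1.png",im)
for P in [(.6385,.249,.016),(.653,.1585,.014),(.624,.339,.008)]: print(proj(c,P).round())
E
```

```text
pos [0.6456 0.2505 0.138 ] yaw 99.2 t 8.57 shift [ -0.4  -8.5 110.9] roll -0.3 dist 111.0 q [0.21 0.73 1.34 0.   1.06 0.05] ft [0.9 0.9 0.5] w 0.0251
[{'bbox': [226.8, 82.9, 46.1, 193.1], 'p': 0.85}]
758 ((250.09776306152344, 153.97218322753906), (91.0291748046875, 35.04802703857422), 85.42607879638672)
[247. 187.]
[248. 276.]
[247.  83.]
```

View pics/w1.png

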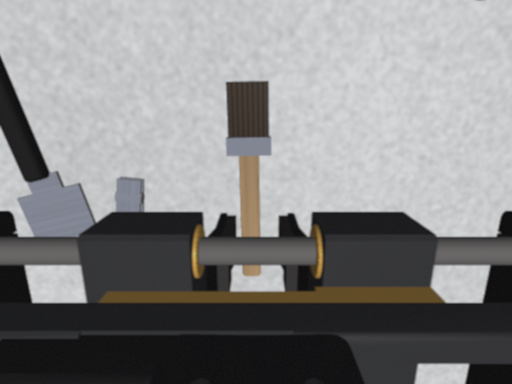

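```bash

python3 -m creep '[{"translation":[0,-7,50],"roll":0,"gripper":45},{"translation":[0,-7,70],"roll":0,"gripper":45},{"translation":[0,-7,70],"roll":0,"gripper":45},{"translation":[0,-7,70],"roll":0,"gripper":45}]' >/dev/null
python3 plan.py .6390 .249 .026 99.5
```

```text
pos [0.6329 0.2479 0.0584] yaw 99.2 t 9.0 shift [ 0.2  6.4 32.4] roll -0.3 dist 33.0 q [0.21 0.82 1.4  0.   0.92 0.05] ft [ 0.6  0.1 -0.6] w 0.0447
```

```bash

for i in 1 2 3; do python3 -m creep '[{"translation":[0,0,0],"roll":0,"gripper":45}]' | sed -n 1,2p; done; python3 plan.py .6390 .249 .026 99.5
```

```text
time: 9.08
position: [0.6359, 0.2485, 0.0616]
time: 9.17
position: [0.6369, 0.2487, 0.0629]
time: 9.25
position: [0.6369, 0.2487, 0.0631]
pos [0.6369 0.2487 0.0631] yaw 99.2 t 9.25 shift [-0.   2.  37.2] roll -0.3 dist 37.0 q [ 0.21  0.82  1.4  -0.    0.92  0.05] ft [0.4 0.1 0. ] w 0.0449
```

```bash

python3 -m creep '[{"translation":[0,2,15],"roll":0,"gripper":45},{"translation":[0,2,28],"roll":0,"gripper":45},{"translation":[0,2,37],"roll":0,"gripper":45},{"translation":[0,2,37],"roll":0,"gripper":45},{"translation":[0,2,37],"roll":0,"gripper":10}]' 10 | sed -n 1,2p
for i in 1 2; do python3 -m creep '[{"translation":[0,0,0],"roll":0,"gripper":10},{"translation":[0,0,0],"roll":0,"gripper":10},{"translation":[0,0,0],"roll":0,"gripper":10}]'; done
```

```text
time: 9.67
position: [0.6361, 0.2484, 0.0224]
time: 9.92
position: [0.6376, 0.2488, 0.0246]
tool_rot: [0.648, 0.761, 0.0, 0.0]
ft_force: [-0.4, 0.0, -0.2]
grip_width: 0.026
grip_force: 0.0
time: 10.17
position: [0.6377, 0.2488, 0.0247]
tool_rot: [0.648, 0.761, 0.0, 0.0]
ft_force: [1.0, 0.3, 1.4]
grip_width: 0.0182
grip_force: 10.0
```

```bash

python3 -m creep '[{"translation":[0,0,-20],"roll":0,"gripper":10},{"translation":[0,0,-55],"roll":0,"gripper":10},{"translation":[-15,0,-95],"roll":0,"gripper":10},{"translation":[-45,2,-125],"roll":0,"gripper":10},{"translation":[-80,6,-155],"roll":0,"gripper":10}]' | tail -2
python3 tplan.py 25 0 200 90
```

```text
grip_width: 0.018
grip_force: 10.0
pos [0.6543 0.1761 0.1773] yaw 99.4 t 10.58 shift [-296.2 -134.8  -22.9] roll -6.3 dist 326.0 q [ 0.1   0.67  1.35  0.    1.12 -0.07] ft [ 0.7  0.6 -0.9] w 0.018
```

```bash

python3 -m creep '[{"translation":[-37,-17,-8],"roll":0,"gripper":10},{"translation":[-74,-34,-16],"roll":-2,"gripper":10},{"translation":[-111,-50,-23],"roll":-4,"gripper":10},{"translation":[-148,-67,-23],"roll":-5,"gripper":10},{"translation":[-183,-84,-23],"roll":-6.3,"gripper":10}]' >/dev/null
python3 -m creep '[{"translation":[-36,-16,0],"roll":0,"gripper":10},{"translation":[-66,-29,0],"roll":0,"gripper":10},{"translation":[-86,-37,0],"roll":0,"gripper":10},{"translation":[-96,-41,0],"roll":0,"gripper":10}]' >/dev/null
python3 -m creep '[{"translation":[0,0,0],"roll":0,"gripper":10},{"translation":[0,0,0],"roll":0,"gripper":10},{"translation":[0,0,0],"roll":0,"gripper":10}]' |tail -2
python3 tplan.py 25 0 110 90
```

```text
grip_width: 0.0177
grip_force: 10.0
pos [ 0.5868 -0.1205  0.1978] yaw 105.5 t 11.58 shift [-12.3 -21.5  87.8] roll -0.1 dist 91.0 q [-0.39  0.54  1.54  0.    1.05 -0.66] ft [ 0.1 -0.  -1.1] w 0.0177
```

```bash

python3 -m creep '[{"translation":[-4,-7,30],"roll":0,"gripper":10},{"translation":[-8,-15,55],"roll":0,"gripper":10},{"translation":[-12,-21,75],"roll":0,"gripper":10},{"translation":[-12,-21,85],"roll":0,"gripper":10},{"translation":[-12,-21,88],"roll":0,"gripper":10}]' >/dev/null
python3 -m creep '[{"translation":[0,0,0],"roll":0,"gripper":10},{"translation":[0,0,0],"roll":0,"gripper":10},{"translation":[0,0,0],"roll":0,"gripper":10}]' 
python3 - <<'E'
from h import *
o=obs();c=cam("wrist"); im=snap("wrist"); b=viewer.recognise("wrist","brush")[:2]; print(b)
M=R.from_quat(o["tool_rot"]).as_matrix()
for x in (88,92,96): print(x,proj(c,o["position"]+M@np.array([x/1000,0,.012])).round(1))
E
python3 tplan.py 25 0 98 90
```

```text
time: 12.25
position: [0.5713, -0.1392, 0.1113]
tool_rot: [0.605, 0.796, 0.0, 0.001]
ft_force: [0.7, 0.3, -1.3]
grip_width: 0.0179
grip_force: 10.0
[{'bbox': [219.6, 58.2, 76.6, 233.3], 'p': 0.93}]
88 [256.9  67. ]
92 [256.8  58. ]
96 [256.8  49. ]
pos [ 0.5709 -0.1393  0.1112] yaw 105.5 t 12.35 shift [ 1.7 -1.2 13.2] roll -0.1 dist 13.0 q [-0.43  0.65  1.64  0.    0.85 -0.7 ] ft [ 0.2  0.6 -0.7] w 0.0179
```

```bash

python3 -m creep '[{"translation":[1,-1,4],"roll":0,"gripper":10},{"translation":[1.5,-1,8],"roll":0,"gripper":10},{"translation":[1.5,-1,11],"roll":0,"gripper":10},{"translation":[1.5,-1,13],"roll":0,"gripper":10},{"translation":[1.5,-1,13],"roll":0,"gripper":10}]' 
python3 -m creep '[{"translation":[0,0,0],"roll":0,"gripper":10},{"translation":[0,0,0],"roll":0,"gripper":10}]' 4
python3 -m creep '[{"translation":[0,0,1],"roll":0,"gripper":10},{"translation":[0,0,2],"roll":0,"gripper":10},{"translation":[0,0,3],"roll":0,"gripper":10},{"translation":[0,0,3],"roll":0,"gripper":10}]' 4
```

```text
time: 12.77
position: [0.5683, -0.1386, 0.0977]
tool_rot: [0.606, 0.796, -0.0, 0.0]
ft_force: [-2.7, -1.1, 7.4]
grip_width: 0.0191
grip_force: 10.3
time: 12.93
position: [0.5681, -0.1385, 0.0972]
tool_rot: [0.605, 0.796, -0.0, -0.0]
ft_force: [-2.1, -2.2, 3.6]
grip_width: 0.0201
grip_force: 4.2
time: 13.27
position: [0.5677, -0.138, 0.0933]
tool_rot: [0.605, 0.796, -0.0, -0.001]
ft_force: [-3.9, -1.8, 2.0]
grip_width: 0.0218
grip_force: 4.0
```

```bash

python3 -m creep '[{"translation":[0,0,1],"roll":0,"gripper":10},{"translation":[0,0,2],"roll":0,"gripper":10},{"translation":[0,0,2],"roll":0,"gripper":10}]' 3
python3 -m creep '[{"translation":[0,0,1],"roll":0,"gripper":10},{"translation":[0,0,2],"roll":0,"gripper":10},{"translation":[0,0,2],"roll":0,"gripper":10}]' 3
python3 - <<'E'
from h import *
im=snap("side"); cv2.imwrite("pics/i.png",cv2.resize(im[150:380,195:455],None,fx=2.6,fy=2.6,interpolation=cv2.INTER_CUBIC))
E
```

```text
time: 13.52
position: [0.568, -0.1377, 0.0914]
tool_rot: [0.606, 0.796, -0.0, -0.001]
ft_force: [-2.9, 0.6, 1.6]
grip_width: 0.0227
grip_force: 3.0
time: 13.77
position: [0.5683, -0.1377, 0.0898]
tool_rot: [0.605, 0.796, 0.0, -0.0]
ft_force: [-2.3, 0.6, 1.2]
grip_width: 0.0227
grip_force: 3.2
```

View pics/i.png

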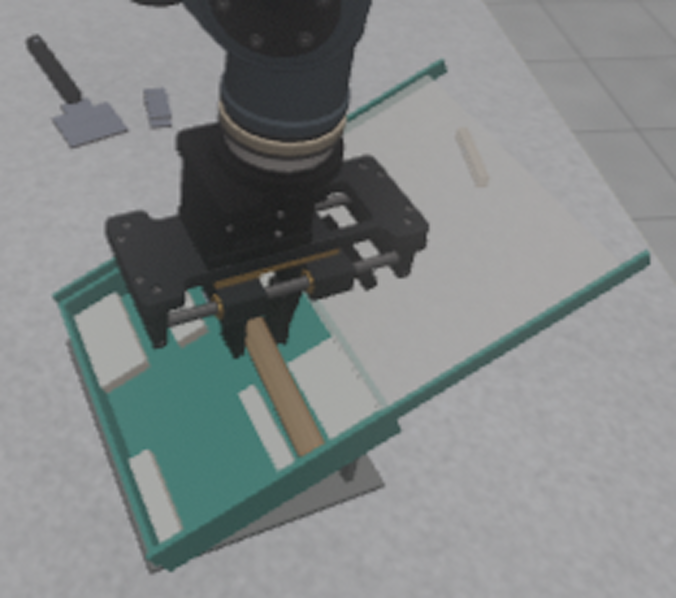

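```bash

python3 -m creep '[{"translation":[0,0,1],"roll":0,"gripper":10},{"translation":[0,0,2],"roll":0,"gripper":10},{"translation":[0,0,2],"roll":0,"gripper":10},{"translation":[0,0,2],"roll":0,"gripper":10}]' 3
python3 -m creep '[{"translation":[0,0,0],"roll":0,"gripper":26},{"translation":[0,0,0],"roll":0,"gripper":30},{"translation":[0,0,-5],"roll":0,"gripper":30},{"translation":[0,0,-20],"roll":0,"gripper":32},{"translation":[0,0,-50],"roll":0,"gripper":35}]' 
python3 -m creep '[{"translation":[-30,0,-30],"roll":0,"gripper":40},{"translation":[-65,0,-55],"roll":0,"gripper":40},{"translation":[-90,0,-65],"roll":0,"gripper":40},{"translation":[-95,0,-65],"roll":0,"gripper":40},{"translation":[-95,0,-65],"roll":0,"gripper":40}]' 
python3 - <<'E'
from h import *
cw=cam("wrist");im=snap("wrist"); np.savez("w2.npz",K=cw[0],R=cw[1],C=cw[2]); cv2.imwrite("pics/j.png",im)
E
```

```text
time: 14.15
position: [0.5686, -0.1379, 0.0896]
tool_rot: [0.605, 0.796, 0.0, 0.0]
ft_force: [-6.3, 2.6, 11.1]
grip_width: 0.0225
grip_force: 8.7
time: 14.57
position: [0.568, -0.1378, 0.1359]
tool_rot: [0.606, 0.796, -0.0, -0.002]
ft_force: [-0.3, 0.0, 1.0]
grip_width: 0.0329
grip_force: 0.0
time: 14.98
position: [0.5959, -0.2326, 0.2042]
tool_rot: [0.607, 0.795, 0.001, 0.003]
ft_force: [-0.0, 0.6, -0.5]
grip_width: 0.0399
grip_force: 0.0
```

View pics/j.png

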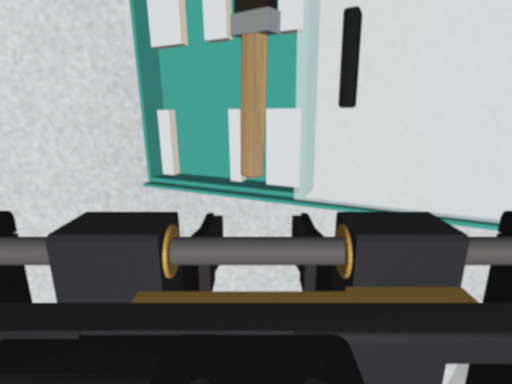

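```bash
python3 - <<'E'
from fw import *
z=np.load("w2.npz"); c=(z["K"],z["R"],z["C"]); p=[.5453,-.1448,.273]
for P in [(39,-92,16),(21,-92,16),(39,25,16),(21,25,16),(5,-30,10),(17,-30,10),(43,-30,10),(50,32,16),(10,32,16)]: print(P,proj(c,tr(p,P)).round(1))
E
python3 plan.py .437 .245 .2 0
```

```text
(39, -92, 16) [260.1 179.5]
(21, -92, 16) [242.5 177.8]
(39, 25, 16) [259.6  39. ]
(21, 25, 16) [239.9  41.1]
(5, -30, 10) [228.8 109.3]
(17, -30, 10) [240.4 109.2]
(43, -30, 10) [266.9 109. ]
(50, 32, 16) [272.2  27.9]
(10, 32, 16) [228.2  33.4]
pos [ 0.5943 -0.2303  0.2028] yaw 105.4 t 15.03 shift [500.  -25.6   2.6] roll 105.4 dist 501.0 q [-0.55  0.59  1.44  0.    1.11 -0.81] ft [ 0.4  0.4 -0.5] w 0.0398
```

```bash

python3 tplan.py 24 0 130 90
python3 -m creep '[{"translation":[30,0,15],"roll":0,"gripper":0},{"translation":[60,0,40],"roll":0,"gripper":0},{"translation":[85,0,55],"roll":0,"gripper":0},{"translation":[95,0,65],"roll":0,"gripper":0},{"translation":[95,0,70],"roll":0,"gripper":0}]' >/dev/null
python3 -m creep '[{"translation":[0,0,0],"roll":0,"gripper":0},{"translation":[0,0,0],"roll":0,"gripper":0},{"translation":[0,0,0],"roll":0,"gripper":0}]' 
python3 tplan.py 24 0 103 90
```

```text
pos [ 0.5943 -0.2303  0.2028] yaw 105.4 t 15.03 shift [95.6 -0.7 72.8] roll -0.3 dist 120.0 q [-0.55  0.59  1.44  0.    1.11 -0.81] ft [ 0.4  0.4 -0.5] w 0.0398
time: 15.7
position: [0.5696, -0.1391, 0.1335]
tool_rot: [0.606, 0.796, 0.0, 0.001]
ft_force: [0.3, -0.6, -0.1]
grip_width: 0.0022
grip_force: 0.0
pos [ 0.5696 -0.1391  0.1335] yaw 105.4 t 15.7 shift [ 1.1 -1.  30.5] roll -0.2 dist 31.0 q [-0.43  0.62  1.63 -0.    0.89 -0.7 ] ft [ 0.3 -0.6 -0.1] w 0.0022
```

```bash

python3 -m creep '[{"translation":[1,-1,10],"roll":0,"gripper":0},{"translation":[1,-1,20],"roll":0,"gripper":0},{"translation":[1,-1,27],"roll":0,"gripper":0},{"translation":[1,-1,30],"roll":0,"gripper":0},{"translation":[1,-1,30],"roll":0,"gripper":0}]' |sed -n '2p;4p'
for i in 1 2; do python3 -m creep '[{"translation":[0,0,1.5],"roll":0,"gripper":0},{"translation":[0,0,1.5],"roll":0,"gripper":0}]' |sed -n '1p;2p;4p'; done
python3 -m creep '[{"translation":[0,0,1],"roll":0,"gripper":0},{"translation":[0,0,2],"roll":0,"gripper":0},{"translation":[0,0,2],"roll":0,"gripper":0}]' |sed -n '1p;2p;4p'
```

```text
position: [0.5674, -0.138, 0.105]
ft_force: [-4.2, 1.6, 17.0]
time: 16.28
position: [0.5674, -0.138, 0.1047]
ft_force: [-6.4, 1.9, 25.2]
time: 16.45
position: [0.5675, -0.138, 0.1045]
ft_force: [-8.0, 2.2, 32.3]
time: 16.7
position: [0.5675, -0.138, 0.1042]
ft_force: [-11.2, 3.8, 42.3]
```

```bash

python3 -m creep '[{"translation":[0,0,-5],"roll":0,"gripper":0},{"translation":[0,0,-30],"roll":0,"gripper":0},{"translation":[-20,0,-65],"roll":0,"gripper":0},{"translation":[-50,0,-85],"roll":0,"gripper":0},{"translation":[-60,0,-90],"roll":0,"gripper":0}]' >/dev/null
python3 -m creep '[{"translation":[0,0,0],"roll":0,"gripper":40},{"translation":[0,0,0],"roll":0,"gripper":40},{"translation":[0,0,0],"roll":0,"gripper":40}]' |sed -n '2p'
cat > scan.py <<'E'
from fw import *
def runs(c,im,y,zt,p=(.5453,-.1448,.273),x0=-84,x1=90):
    hsv=cv2.cvtColor(im,cv2.COLOR_BGR2HSV); out=[];prev=None
    for x in np.arange(x0,x1,.5):
        u,v=proj(c,tr(p,(x,y,zt))); 
        if not(0<=u<511 and 0<=v<383): continue
        h,s,V=cv2.getRectSubPix(hsv,(1,1),(float(u),float(v)))[0,0]
        k="K" if V<60 else "t" if 70<h<100 and s>90 else "b" if h<25 and s>85 else "w" if V>185 else "g"
        if k!=prev: out.append([k,x,x]); prev=k
        out[-1][2]=x
    return " ".join(f"{k}{a:g}:{b:g}" for k,a,b in out)
E
python3 - <<'E'
from scan import *
c=cam("wrist"); im=snap("wrist"); np.savez("w3.npz",K=c[0],R=c[1],C=c[2]); cv2.imwrite("pics/k.png",im)
print(viewer.recognise("wrist","brush")[:1])
p=[.5453,-.1448,.273]; print([proj(c,tr(p,P)).round() for P in [(30,92,16),(30,-92,16),(30,30,16)]])
for y in (-85,-60,-35,-20,10,25,35,45,60,80,90,95): print(y,runs(c,im,y,10),"|16|",runs(c,im,y,16,x0=0,x1=62))
E
```

```text
position: [0.5813, -0.1936, 0.1855]
[{'bbox': [237.4, 2.6, 50.2, 225.9], 'p': 0.7}]
[array([255.,  -1.]), array([256., 230.]), array([256.,  86.])]
-85 t-84:-82 g-81.5:-81 w-80.5:-58 g-57.5:-56.5 t-56:-22 K-21.5:-12 t-11.5:0 K0.5:15 b15.5:39.5 K40:55 g55.5:56.5 w57:61 g61.5:62.5 b63:66.5 K67:89.5 |16| t0:2.5 K3:18 b18.5:41.5 g42:42 K42.5:58 g58.5:60 w60.5:61.5
-60 t-84:-82.5 g-82:-81 w-80.5:-58 g-57.5:-56.5 t-56:3 g3.5:3.5 w4:16 g16.5:17.5 b18:39.5 g40:41.5 w42:89.5 |16| t0:6.5 w7:19.5 g20:20.5 b21:42 g42.5:44 w44.5:61.5
-35 t-84:-82.5 g-82:-81 w-80.5:-58 g-57.5:-56.5 t-56:3 w3.5:17 g17.5:18 b18.5:40 g40.5:41.5 w42:89.5 |16| t0:6.5 w7:20 g20.5:21 b21.5:42.5 g43:44 w44.5:61.5
-20 t-84:17 g17.5:18.5 b19:40.5 g41:42 t42.5:69 w69.5:89.5 |16| t0:20 g20.5:21.5 b22:43 g43.5:44.5 t45:61.5
10 t-84:18 g18.5:19.5 b20:41.5 g42:43 t43.5:68.5 w69:89.5 |16| t0:21 g21.5:22.5 b23:44 g44.5:45.5 t46:61.5
25 t-84:18.5 g19:19.5 b20:42 g42.5:43.5 t44:68.5 w69:89.5 |16| t0:21.5 g22:22.5 b23:44.5 g45:46 t46.5:61.5
35 t-84:-83 g-82.5:-81.5 w-81:-37.5 g-37:-36 t-35.5:-19.5 g-19:-19 w-18.5:8 g8.5:54 w54.5:89.5 |16| w0:11.5 g12:56 w56.5:61.5
45 t-84:-83 g-82.5:-81.5 w-81:-37.5 g-37:-36.5 t-36:-19.5 w-19:8 g8.5:52.5 w53:89.5 |16| w0:11.5 g12:54.5 w55:61.5
60 t-84:-83 g-82.5:-82 w-81.5:-37.5 g-37:-36.5 t-36:-19.5 w-19:9.5 g10:10.5 t11:13 g13.5:13.5 K14:51 g51.5:52.5 w53:89.5 |16| w0:12.5 g13:13.5 t14:16.5 g17:17 K17.5:53 g53.5:54.5 w55:61.5
80 t-84:-83 g-82.5:-82 w-81.5:-38 g-37.5:-36.5 t-36:-19.5 w-19:9.5 g10:10.5 t11:13.5 g14:14 K14.5:51.5 g52:53 w53.5:89.5 |16| w0:12.5 g13:13.5 t14:17 g17.5:17.5 K18:53.5 g54:55 w55.5:61.5
90 t-84:-83 g-82.5:-82 w-81.5:-38 g-37.5:-36.5 t-36:-19.5 w-19:9 g9.5:10 t10.5:14 g14.5:14.5 K15:51 |16| w0:12.5 g13:13.5 t14:17 g17.5:17.5 K18:39
95 t-84:-83.5 g-83:-82 w-81.5:-40.5 g-40:-37 t-36.5:-20.5 g-20:-18.5 w-18:7.5 g8:10 t10.5:14 K14.5:15.5 |16| w0:3.5
```

```bash
python3 plan.py .436 .246 .17 112.7
python3 -m creep '[{"translation":[38,-8,-5],"roll":0,"gripper":45},{"translation":[78,-15,-5],"roll":0,"gripper":45},{"translation":[118,-20,-5],"roll":0,"gripper":45},{"translation":[158,-24,-5],"roll":-3,"gripper":45},{"translation":[198,-25,-5],"roll":-7,"gripper":45}]' >/dev/null
python3 plan.py .436 .246 .17 112.7
```

```text
pos [ 0.5817 -0.1934  0.1857] yaw 105.5 t 17.47 shift [462.3 -22.7  17.7] roll -7.2 dist 463.0 q [-0.5   0.58  1.51  0.    1.05 -0.77] ft [-0.7 -0.4 -0.3] w 0.0209
pos [ 0.5036 -0.0087  0.1918] yaw 112.6 t 17.88 shift [261.1  35.7  22.4] roll -0.1 dist 264.0 q [-0.24  0.44  1.78  0.    0.92 -0.63] ft [0.9 0.4 0.5] w 0.0439
```

```bash

python3 -m creep '[{"translation":[39,4,2],"roll":0,"gripper":45},{"translation":[79,10,8],"roll":0,"gripper":45},{"translation":[119,16,14],"roll":0,"gripper":45},{"translation":[159,22,20],"roll":0,"gripper":45},{"translation":[195,27,22],"roll":0,"gripper":45}]' >/dev/null
python3 -m creep '[{"translation":[30,4,0],"roll":0,"gripper":45},{"translation":[45,6,0],"roll":0,"gripper":45},{"translation":[51,7,0],"roll":0,"gripper":45},{"translation":[51,7,0],"roll":0,"gripper":45},{"translation":[51,7,0],"roll":0,"gripper":45}]' >/dev/null
python3 -m creep '[{"translation":[0,0,0],"roll":0,"gripper":45},{"translation":[0,0,0],"roll":0,"gripper":45}]' >/dev/null
python3 plan.py .436 .246 .06 112.7
python3 - <<'E'
from h import *
c=cam("wrist"); im=snap("wrist"); cv2.imwrite("pics/l.png",im); print(viewer.recognise("wrist","scraper")[:2])
for P in [(.4025,.327,.014),(.436,.246,.016),(.469,.166,.004)]: print(proj(c,P).round())
m=(im.max(2)<70).astype(np.uint8); m[205:]=0
n,l,s,_=cv2.connectedComponentsWithStats(m)
for i in range(1,n):
    if s[i,4]>200:
        ys,xs=np.nonzero(l==i); r=cv2.fitLine(np.c_[xs,ys].astype(np.float32),cv2.DIST_L2,0,.01,.01).ravel()
        print(s[i],r.round(3),[on_plane(c,r[2:]+r[:2]*k,.016).round(4) for k in (-50,50)])
        top=ys.min(); print("top px",xs[ys==top].mean(),top,on_plane(c,(xs[ys<=top+1].mean(),top),.014).round(4))
E
```

```text
pos [0.4442 0.2281 0.1708] yaw 112.4 t 18.88 shift [ 19.7  -0.7 110.8] roll -0.3 dist 113.0 q [ 0.25  0.47  1.82 -0.    0.86 -0.14] ft [ 0.7  0.2 -0. ] w 0.0449
[{'bbox': [223.7, 59.3, 61.8, 178.2], 'p': 0.7}]
[256.  66.]
[256. 160.]
[256. 235.]
[ 407    0  100   46 2522] [9.96000e-01 8.40000e-02 4.50373e+02 2.31860e+01] [array([0.5073, 0.4127, 0.016 ]), array([0.5937, 0.4407, 0.016 ])]
top px 420.0 0 [0.5164 0.4335 0.014 ]
[ 249   57   17  125 1894] [6.00000e-03 1.00000e+00 2.56690e+02 1.19664e+02] [array([0.4041, 0.3243, 0.016 ]), array([0.4405, 0.237 , 0.016 ])]
top px 257.0 57 [0.4001 0.3349 0.014 ]
```

```bash
python3 plan.py .436 .2487 .060 112.6
python3 -m creep '[{"translation":[8,0,30],"roll":0,"gripper":45},{"translation":[16,0,65],"roll":0,"gripper":45},{"translation":[21,0,95],"roll":0,"gripper":45},{"translation":[22,0,110],"roll":0,"gripper":45},{"translation":[22,0,110],"roll":0,"gripper":45}]' >/dev/null
python3 -m creep '[{"translation":[0,0,0],"roll":0,"gripper":45},{"translation":[0,0,0],"roll":0,"gripper":45},{"translation":[0,0,0],"roll":0,"gripper":45}]' >/dev/null
python3 plan.py .436 .2487 .0255 112.6
```

```text
pos [0.4442 0.2281 0.1709] yaw 112.4 t 18.98 shift [ 22.2   0.2 110.9] roll -0.2 dist 113.0 q [ 0.25  0.47  1.81 -0.    0.86 -0.14] ft [ 0.8 -0.   0.2] w 0.0451
pos [0.4367 0.2495 0.0623] yaw 112.4 t 19.65 shift [-0.5 -1.  36.8] roll -0.2 dist 37.0 q [ 0.3   0.67  1.88 -0.    0.6  -0.09] ft [0.5 0.5 0.3] w 0.0451
```

```bash

python3 -m creep '[{"translation":[0,-1,15],"roll":0,"gripper":45},{"translation":[0,-1,28],"roll":0,"gripper":45},{"translation":[0,-1,36],"roll":0,"gripper":45},{"translation":[0,-1,36],"roll":0,"gripper":45},{"translation":[0,-1,36],"roll":0,"gripper":10}]' 10 >/dev/null
python3 -m creep '[{"translation":[0,0,0],"roll":0,"gripper":10},{"translation":[0,0,0],"roll":0,"gripper":10},{"translation":[0,0,0],"roll":0,"gripper":10},{"translation":[0,0,0],"roll":0,"gripper":10},{"translation":[0,0,0],"roll":0,"gripper":10}]'
python3 -m creep '[{"translation":[0,0,0],"roll":0,"gripper":10},{"translation":[0,0,0],"roll":0,"gripper":10}]'
```

```text
time: 20.48
position: [0.4348, 0.2492, 0.0254]
tool_rot: [0.556, 0.831, 0.0, 0.0]
ft_force: [0.4, -0.3, 2.9]
grip_width: 0.0179
grip_force: 10.0
time: 20.65
position: [0.4348, 0.2493, 0.0254]
tool_rot: [0.556, 0.831, 0.0, 0.0]
ft_force: [0.0, -0.2, 4.2]
grip_width: 0.0178
grip_force: 10.0
```

```bash

python3 -m creep '[{"translation":[0,0,-20],"roll":0,"gripper":10},{"translation":[0,0,-55],"roll":0,"gripper":10},{"translation":[-15,0,-90],"roll":0,"gripper":10},{"translation":[-45,0,-120],"roll":0,"gripper":10},{"translation":[-80,0,-145],"roll":0,"gripper":10}]' | tail -2
python3 tplan.py -31.5 0 180 90
```

```text
grip_width: 0.0181
grip_force: 10.0
pos [0.4639 0.1771 0.1705] yaw 112.7 t 21.07 shift [-324.5  -80.2   -9.6] roll 7.0 dist 334.0 q [ 0.14  0.46  1.82  0.    0.85 -0.26] ft [ 1.8  0.4 -1.3] w 0.0181
```

```bash

python3 -m creep '[{"translation":[-39,-9,-5],"roll":1,"gripper":10},{"translation":[-78,-19,-10],"roll":3,"gripper":10},{"translation":[-117,-29,-10],"roll":5,"gripper":10},{"translation":[-156,-39,-10],"roll":6,"gripper":10},{"translation":[-195,-49,-10],"roll":7,"gripper":10}]' >/dev/null
python3 -m creep '[{"translation":[-36,0,0],"roll":0,"gripper":10},{"translation":[-70,0,0],"roll":0,"gripper":10},{"translation":[-94,0,0],"roll":0,"gripper":10},{"translation":[-106,0,0],"roll":0,"gripper":10}]' >/dev/null
python3 -m creep '[{"translation":[0,0,0],"roll":0,"gripper":10},{"translation":[0,0,0],"roll":0,"gripper":10},{"translation":[0,0,0],"roll":0,"gripper":10}]' |tail -2
python3 tplan.py -31.5 0 110 90
python3 - <<'E'
from h import *
o=obs();c=cam("wrist"); im=snap("wrist"); print(viewer.recognise("wrist","scraper")[:2])
M=R.from_quat(o["tool_rot"]).as_matrix()
for P in [(88,9,12),(92,0,12),(96,-9,12),(-92,0,24)]: print(P,proj(c,o["position"]+M@np.array(P)/1000).round(1))
E
```

```text
grip_width: 0.0178
grip_force: 10.0
pos [ 0.5206 -0.1224  0.1782] yaw 105.5 t 22.07 shift [-28.4 -13.6  68.2] roll -0.1 dist 75.0 q [-0.44  0.5   1.72  0.    0.93 -0.71] ft [ 0.2 -0.4 -1.1] w 0.0178
[{'bbox': [232.3, 52.8, 43.4, 239.7], 'p': 0.64}]
(88, 9, 12) [275.5  66.9]
(92, 0, 12) [256.8  58. ]
(96, -9, 12) [237.9  49. ]
(-92, 0, 24) [257.1 356.2]
```

```bash

python3 -m creep '[{"translation":[-8,-4,10],"roll":0,"gripper":10},{"translation":[-18,-8,30],"roll":0,"gripper":10},{"translation":[-26,-12,50],"roll":0,"gripper":10},{"translation":[-29.5,-13.6,64],"roll":0,"gripper":10},{"translation":[-29.5,-13.6,68],"roll":0,"gripper":10}]' >/dev/null
python3 -m creep '[{"translation":[0,0,0],"roll":0,"gripper":10},{"translation":[0,0,0],"roll":0,"gripper":10},{"translation":[0,0,0],"roll":0,"gripper":10}]' |tail -5
python3 tplan.py -31.5 -1 82 90
```

```text
position: [0.5172, -0.1562, 0.1114]
tool_rot: [0.605, 0.796, 0.0, 0.001]
ft_force: [0.1, 0.7, -1.2]
grip_width: 0.0178
grip_force: 10.0
pos [ 0.5172 -0.1562  0.1114] yaw 105.5 t 22.83 shift [ 2.4 -1.4 29.4] roll -0.1 dist 30.0 q [-0.5   0.61  1.76  0.    0.78 -0.77] ft [ 0.1  0.7 -1.2] w 0.0178
```

```bash

python3 -m creep '[{"translation":[1.5,-1,8],"roll":0,"gripper":10},{"translation":[1.5,-1,16],"roll":0,"gripper":10},{"translation":[1.5,-1,22],"roll":0,"gripper":10},{"translation":[1.5,-1,26],"roll":0,"gripper":10},{"translation":[1.5,-1,28],"roll":0,"gripper":10}]' |tail -5
python3 -m creep '[{"translation":[0,0,0],"roll":0,"gripper":10},{"translation":[0,0,0],"roll":0,"gripper":10}]' |tail -5
python3 tplan.py -31.5 -1 76 90
```

```text
position: [0.5149, -0.1549, 0.0818]
tool_rot: [0.605, 0.796, -0.0, -0.001]
ft_force: [-0.5, 0.7, -1.4]
grip_width: 0.018
grip_force: 10.0
position: [0.5153, -0.1552, 0.0825]
tool_rot: [0.606, 0.796, -0.0, -0.0]
ft_force: [-0.7, 0.6, -1.2]
grip_width: 0.0177
grip_force: 10.0
pos [ 0.5153 -0.1552  0.0825] yaw 105.5 t 23.42 shift [0.9 0.2 6.5] roll -0.2 dist 7.0 q [-0.5   0.65  1.78 -0.    0.71 -0.77] ft [-0.7  0.6 -1.2] w 0.0177
```

Now press down gently with 4 N grip so it aligns to the slope.

```bash

python3 -m creep '[{"translation":[0.5,0,2],"roll":0,"gripper":10},{"translation":[0.5,0,4],"roll":0,"gripper":10},{"translation":[0.5,0,6],"roll":0,"gripper":10},{"translation":[0.5,0,6],"roll":0,"gripper":10}]' 5 |tail -5
python3 -m creep '[{"translation":[0,0,1.5],"roll":0,"gripper":10},{"translation":[0,0,3],"roll":0,"gripper":10},{"translation":[0,0,3],"roll":0,"gripper":10}]' 5 |tail -5
python3 -m creep '[{"translation":[0,0,1.5],"roll":0,"gripper":10},{"translation":[0,0,3],"roll":0,"gripper":10},{"translation":[0,0,3],"roll":0,"gripper":10}]' 4 |tail -5
```

```text
position: [0.515, -0.1546, 0.0764]
tool_rot: [0.605, 0.796, -0.0, -0.0]
ft_force: [0.9, -0.8, -0.8]
grip_width: 0.0181
grip_force: 5.0
position: [0.5151, -0.1547, 0.0736]
tool_rot: [0.605, 0.796, -0.0, -0.0]
ft_force: [0.7, 0.1, -0.5]
grip_width: 0.0178
grip_force: 5.0
position: [0.5149, -0.1548, 0.0706]
tool_rot: [0.605, 0.796, -0.0, -0.0]
ft_force: [-1.1, -0.6, 1.9]
grip_width: 0.018
grip_force: 4.0
```

```bash

python3 -m creep '[{"translation":[0,0,1.5],"roll":0,"gripper":10},{"translation":[0,0,3],"roll":0,"gripper":10},{"translation":[0,0,3],"roll":0,"gripper":10}]' 4 |tail -5
python3 -m creep '[{"translation":[0,0,1.5],"roll":0,"gripper":10},{"translation":[0,0,2],"roll":0,"gripper":10},{"translation":[0,0,2],"roll":0,"gripper":10}]' 4 |tail -5
python3 - <<'E'
from scan import *
c=cam("wrist"); print(viewer.recognise("wrist","scraper")[:2]); im=snap("wrist")
print(viewer.recognise("wrist","scraper")[:1])
cs_=cam("side"); im2=snap("side"); print(viewer.recognise("side","scraper")[:2])
p=[.5453,-.1448,.273]; print([proj(cs_,tr(p,P)).round(1).tolist() for P in [(-61,-92,4),(1,-92,4),(-30,-30,4),(-30,92,0),(-30,92,16)]])
for y in (-80,-70,-60,-50,-40,-25): print(y,runs(cs_,im2,y,4,x0=-80,x1=60))
E
```

```text
position: [0.5145, -0.1551, 0.0675]
tool_rot: [0.605, 0.796, -0.001, -0.0]
ft_force: [-3.6, -3.5, 2.9]
grip_width: 0.019
grip_force: 4.1
position: [0.5148, -0.155, 0.0656]
tool_rot: [0.605, 0.796, -0.0, -0.0]
ft_force: [-3.6, -3.3, 2.2]
grip_width: 0.0198
grip_force: 4.2
[{'bbox': [232.3, 52.8, 43.4, 239.7], 'p': 0.64}]
[{'bbox': [234.0, 57.5, 44.5, 237.4], 'p': 0.74}]
[{'bbox': [256.5, 291.7, 41.9, 62.1], 'p': 0.98}]
[[267.8, 354.8], [300.8, 335.0], [269.9, 312.9], [247.9, 262.9], [244.6, 258.9]]
-80 g-80:24 b24.5:25 g25.5:41 t41.5:41.5 g42:59.5
-70 g-80:22 b22.5:22.5 g23:41 t41.5:41.5 g42:59.5
-60 g-80:21.5 b22:23 g23.5:59.5
-50 g-80:22.5 b23:26 g26.5:59.5
-40 g-80:0.5 t1:3 g3.5:22 b22.5:29 g29.5:59.5
-25 g-80:-80 t-79.5:-78 g-77.5:-77 t-76.5:-72 g-71.5:-70 t-69.5:-46 g-45.5:-29 K-28.5:-28 g-27.5:-26 K-25.5:-23.5 g-23:-13.5 t-13:5.5 g6:8 t8.5:10 g10.5:15 t15.5:19.5 g20:22.5 b23:30.5 g31:38 b38.5:39.5 g40:46 t46.5:46.5 g47:59.5
```

```bash

for i in 1 2; do python3 -m creep '[{"translation":[0,0,1],"roll":0,"gripper":10},{"translation":[0,0,1.5],"roll":0,"gripper":10},{"translation":[0,0,1.5],"roll":0,"gripper":10}]' 3 |tail -5; done
```

```text
position: [0.5153, -0.1546, 0.0641]
tool_rot: [0.605, 0.796, 0.0, 0.0]
ft_force: [-3.2, -2.4, 1.1]
grip_width: 0.0206
grip_force: 3.2
position: [0.5154, -0.1547, 0.0633]
tool_rot: [0.605, 0.796, 0.0, 0.0]
ft_force: [-3.5, -1.0, 5.0]
grip_width: 0.0208
grip_force: 5.7
```

```bash

python3 -m creep '[{"translation":[0,0,1],"roll":0,"gripper":10},{"translation":[0,0,1.5],"roll":0,"gripper":10},{"translation":[0,0,1.5],"roll":0,"gripper":10}]' 3 |tail -5
python3 -m creep '[{"translation":[0,0,0],"roll":0,"gripper":24},{"translation":[0,0,0],"roll":0,"gripper":26},{"translation":[0,0,-3],"roll":0,"gripper":30},{"translation":[0,0,-12],"roll":0,"gripper":30},{"translation":[0,0,-30],"roll":0,"gripper":30}]' |tail -5
python3 -m creep '[{"translation":[0,0,-15],"roll":0,"gripper":0},{"translation":[0,0,-18],"roll":0,"gripper":0},{"translation":[0,0,-18],"roll":0,"gripper":0},{"translation":[0,0,-18],"roll":0,"gripper":0},{"translation":[0,0,-18],"roll":0,"gripper":0}]' |tail -5
python3 tplan.py -31 0 84 90
```

```text
position: [0.5154, -0.1547, 0.0631]
tool_rot: [0.605, 0.796, 0.0, 0.001]
ft_force: [-5.9, -1.0, 15.0]
grip_width: 0.021
grip_force: 10.7
position: [0.5151, -0.154, 0.0904]
tool_rot: [0.606, 0.796, 0.0, -0.001]
ft_force: [-0.0, 0.1, -0.9]
grip_width: 0.0295
grip_force: 0.0
position: [0.5149, -0.1544, 0.1085]
tool_rot: [0.605, 0.796, 0.0, -0.001]
ft_force: [-0.9, 0.0, 0.0]
grip_width: 0.0051
grip_force: 0.0
pos [ 0.5149 -0.1544  0.1085] yaw 105.5 t 26.58 shift [ 1.   0.9 24.5] roll -0.2 dist 25.0 q [-0.5   0.61  1.77  0.    0.77 -0.77] ft [-0.9  0.   0. ] w 0.0051
```

```bash

python3 -m creep '[{"translation":[1,1,8],"roll":0,"gripper":0},{"translation":[1,1,15],"roll":0,"gripper":0},{"translation":[1,1,21],"roll":0,"gripper":0},{"translation":[1,1,24],"roll":0,"gripper":0},{"translation":[1,1,25],"roll":0,"gripper":0}]' |sed -n '2p;4p'
for i in 1 2 3 4; do python3 -m creep '[{"translation":[0,0,1],"roll":0,"gripper":0},{"translation":[0,0,1.5],"roll":0,"gripper":0}]' |sed -n '1p;2p;4p'; done
```

```text
position: [0.5152, -0.1532, 0.0828]
ft_force: [-0.4, 0.9, 0.8]
time: 27.17
position: [0.5159, -0.1535, 0.0825]
ft_force: [0.3, 0.5, 0.3]
time: 27.33
position: [0.516, -0.1536, 0.0814]
ft_force: [-0.0, -0.1, -0.2]
time: 27.5
position: [0.516, -0.1535, 0.0798]
ft_force: [0.1, 0.3, -0.8]
time: 27.67
position: [0.5159, -0.1535, 0.0782]
ft_force: [0.2, 0.1, 0.7]
```

```bash

for i in 1 2 3 4; do python3 -m creep '[{"translation":[0,0,1],"roll":0,"gripper":0},{"translation":[0,0,1.5],"roll":0,"gripper":0}]' |sed -n '1p;2p;4p'; done
```

```text
time: 27.83
position: [0.5159, -0.1535, 0.0766]
ft_force: [-0.0, 0.3, -0.1]
time: 28.0
position: [0.5158, -0.1535, 0.0751]
ft_force: [0.3, -0.5, -0.4]
time: 28.17
position: [0.5159, -0.1535, 0.0745]
ft_force: [-2.2, 1.0, 10.3]
time: 28.33
position: [0.516, -0.1535, 0.0743]
ft_force: [-5.0, 1.7, 20.4]
```

```bash

python3 -m creep '[{"translation":[-5,0,-20],"roll":0,"gripper":0},{"translation":[-20,0,-60],"roll":0,"gripper":0},{"translation":[-40,0,-95],"roll":0,"gripper":0},{"translation":[-50,0,-115],"roll":0,"gripper":0},{"translation":[-50,0,-115],"roll":0,"gripper":0}]' >/dev/null
python3 -m creep '[{"translation":[0,0,0],"roll":0,"gripper":0},{"translation":[0,0,0],"roll":0,"gripper":0},{"translation":[0,0,0],"roll":0,"gripper":0}]' |sed -n '2p'
cat > look.py <<'E'
import sys; from scan import *
n=sys.argv[1]; c=cam("wrist"); im=snap("wrist"); np.savez(n+".npz",K=c[0],R=c[1],C=c[2]); cv2.imwrite("pics/%s.png"%n,im)
for y in map(float,sys.argv[2:]): print(y,"|z0|",runs(c,im,y,0),"\n   |z20|",runs(c,im,y,20))
E
python3 look.py v1 -60 -15 20 35 65 80
python3 -m creep '[{"translation":[0,30,0],"roll":0,"gripper":0},{"translation":[0,60,0],"roll":0,"gripper":0},{"translation":[0,85,0],"roll":0,"gripper":0},{"translation":[0,90,0],"roll":0,"gripper":0},{"translation":[0,90,0],"roll":0,"gripper":0}]' >/dev/null
python3 -m creep '[{"translation":[0,0,0],"roll":0,"gripper":0},{"translation":[0,0,0],"roll":0,"gripper":0},{"translation":[0,0,0],"roll":0,"gripper":0}]' |sed -n '2p'
python3 look.py v2 -60 -15 20 35 65 80
```

```text
position: [0.5277, -0.2003, 0.1854]
-60.0 |z0| w-84:-66.5 g-66:0.5 w1:14.5 g15:15.5 b16:36.5 g37:38 t38.5:39 g39.5:39.5 w40:89.5 
   |z20| t-84:-76 g-75.5:-74.5 w-74:-55 g-54.5:7 w7.5:19.5 g20:21 b21.5:40 g40.5:41.5 t42:43 w43.5:89.5
-15.0 |z0| t-84:-45.5 K-45:-25 t-24.5:16.5 g17:17.5 b18:38 g38.5:39.5 t40:73.5 w74:89.5 
   |z20| t-84:-35 K-34.5:-16.5 t-16:21.5 g22:22.5 b23:42 g42.5:43 t43.5:74.5 g75:75 w75.5:89.5
20.0 |z0| t-84:-46 K-45.5:-25.5 t-25:17.5 g18:18.5 b19:39.5 g40:41 t41.5:73.5 w74:89.5 
   |z20| t-84:-36 K-35.5:-17 t-16.5:23 g23.5:24 b24.5:43 g43.5:44.5 t45:74.5 w75:89.5
35.0 |z0| w-84:-48 g-47.5:-45.5 K-45:-25.5 t-25:-24 g-23.5:-23.5 w-23:4 g4.5:5 t5.5:6.5 g7:52.5 w53:89.5 
   |z20| t-84:-76 g-75.5:-75 w-74.5:-37.5 g-37:-35.5 K-35:-17 t-16.5:-15.5 g-15:-15 w-14.5:10.5 g11:11.5 t12:12.5 g13:55.5 w56:89.5
65.0 |z0| w-84:-48.5 g-48:-46 K-45.5:-26 t-25.5:-23.5 w-23:4 g4.5:5 t5.5:11.5 K12:50 g50.5:51 w51.5:89.5 
   |z20| t-84:-76.5 g-76:-75.5 w-75:-38 g-37.5:-36 K-35.5:-17.5 t-17:-15 w-14.5:10 g10.5:11 t11.5:17.5 K18:53 g53.5:54.5 w55:89.5
80.0 |z0| w-84:-49 g-48.5:-46.5 K-
[... 790 characters left out ...]
.5 b26:48 g48.5:49.5 t50:69 w69.5:89.5
35.0 |z0| w-84:-54.5 g-54:-52.5 K-52:-29 g-28.5:-27 w-26.5:-0.5 g0:48.5 w49:89.5 
   |z20| t-84:-71.5 g-71:-70 w-69.5:-35 g-34.5:-33 K-32.5:-11.5 g-11:-10 w-9.5:14.5 g15:59 w59.5:89.5
65.0 |z0| w-84:-55 g-54.5:-52.5 K-52:-29 g-28.5:-27 w-26.5:3.5 g4:6 K6.5:45 g45.5:46.5 w47:89.5 
   |z20| t-84:-71.5 g-71:-70.5 w-70:-35.5 g-35:-33.5 K-33:-11.5 g-11:-10 w-9.5:18 g18.5:20.5 K21:56 g56.5:57.5 w58:89.5
80.0 |z0| w-84:-55 g-54.5:-53 K-52.5:-51 g-50.5:-45.5 K-45:-29 g-28.5:-27.5 w-27:3.5 g4:6 K6.5:45 g45.5:46.5 w47:89.5 
   |z20| t-84:-71.5 g-71:-70.5 w-70:-35.5 g-35:-33.5 K-33:-33 g-32.5:-26 K-25.5:-12 g-11.5:-10 w-9.5:18 g18.5:20.5 K21:56 g56.5:57.5 w58:89.5
```

```bash

python3 -m creep '[{"translation":[12,0,0],"roll":7,"gripper":0},{"translation":[24,0,0],"roll":14,"gripper":0},{"translation":[36,0,0],"roll":21,"gripper":0},{"translation":[48,0,0],"roll":28,"gripper":0},{"translation":[60,0,0],"roll":35,"gripper":0}]' >/dev/null
python3 -m creep '[{"translation":[0,0,0],"roll":7,"gripper":0},{"translation":[0,0,0],"roll":14,"gripper":0},{"translation":[0,0,0],"roll":21,"gripper":0},{"translation":[0,0,0],"roll":28,"gripper":0},{"translation":[0,0,0],"roll":35,"gripper":0}]' >/dev/null
python3 -m creep '[{"translation":[0,0,0],"roll":7,"gripper":0},{"translation":[0,0,0],"roll":14,"gripper":0},{"translation":[0,0,0],"roll":20,"gripper":0},{"translation":[0,0,0],"roll":20,"gripper":0},{"translation":[0,0,0],"roll":20,"gripper":0}]' >/dev/null
python3 tplan.py 45 13 120 0
```

```text
pos [ 0.5994 -0.1202  0.1874] yaw 15.6 t 31.02 shift [-13.7  -3.9  67.4] roll -0.0 dist 69.0 q [-0.38  0.57  1.52 -0.    1.05  0.92] ft [ 0.2 -0.5  0.1] w 0.0007
```

```bash

python3 -m creep '[{"translation":[-7,-2,20],"roll":0,"gripper":0},{"translation":[-13.5,-4,40],"roll":0,"gripper":0},{"translation":[-13.5,-4,57],"roll":0,"gripper":0},{"translation":[-13.5,-4,67],"roll":0,"gripper":0},{"translation":[-13.5,-4,67],"roll":0,"gripper":0}]' >/dev/null
python3 -m creep '[{"translation":[0,0,0],"roll":0,"gripper":0},{"translation":[0,0,0],"roll":0,"gripper":0},{"translation":[0,0,0],"roll":0,"gripper":0}]' >/dev/null
python3 tplan.py 45 13 99 0
```

```text
pos [ 0.5855 -0.1195  0.1207] yaw 15.5 t 31.68 shift [-0.5  0.6 21.7] roll -0.1 dist 22.0 q [-0.39  0.65  1.6  -0.    0.89  0.91] ft [-3.4 -0.6 -1.8] w 0.0001
```

```bash

python3 -m creep '[{"translation":[0,0,8],"roll":0,"gripper":0},{"translation":[0,0,15],"roll":0,"gripper":0},{"translation":[0,0,20],"roll":0,"gripper":0},{"translation":[0,0,21],"roll":0,"gripper":0},{"translation":[0,0,21],"roll":0,"gripper":0}]' |sed -n '2p;4p'
python3 -m creep '[{"translation":[-1,0,0],"roll":0,"gripper":0},{"translation":[-2,0,0.5],"roll":0,"gripper":0},{"translation":[-3,0,1],"roll":0,"gripper":0},{"translation":[-3,0,1],"roll":0,"gripper":0}]' |sed -n '2p;4p'
python3 -m creep '[{"translation":[-1,0,0.5],"roll":0,"gripper":0},{"translation":[-2,0,1],"roll":0,"gripper":0},{"translation":[-3,0,1.5],"roll":0,"gripper":0},{"translation":[-3,0,1.5],"roll":0,"gripper":0}]' |sed -n '2p;4p'
python3 tplan.py 37 13 95 0
```

```text
position: [0.586, -0.1197, 0.0987]
ft_force: [-2.6, -0.6, -0.5]
position: [0.5835, -0.1204, 0.0984]
ft_force: [-0.6, -0.7, -0.3]
position: [0.5798, -0.1212, 0.0966]
ft_force: [0.3, -0.3, 0.6]
pos [ 0.5798 -0.1212  0.0966] yaw 15.5 t 32.77 shift [-2.6  0.4  1.6] roll -0.2 dist 3.0 q [-0.39  0.68  1.63  0.    0.83  0.91] ft [ 0.3 -0.3  0.6] w 0.0004
```

```bash

for i in 1 2 3; do python3 -m creep '[{"translation":[-1,0,0.4],"roll":0,"gripper":0},{"translation":[-2,0,0.8],"roll":0,"gripper":0},{"translation":[-2,0,0.8],"roll":0,"gripper":0}]' |sed -n '2p;4p'; done
python3 tplan.py 37 13 95 0
```

```text
position: [0.5779, -0.1217, 0.0958]
ft_force: [-0.9, -0.4, -0.2]
position: [0.5765, -0.1223, 0.0952]
ft_force: [-0.3, 0.2, -0.3]
position: [0.576, -0.1225, 0.0951]
ft_force: [3.5, 2.9, 2.5]
pos [ 0.576  -0.1225  0.0951] yaw 15.4 t 33.52 shift [1.5 0.2 0.1] roll -0.2 dist 1.0 q [-0.4   0.68  1.64  0.    0.82  0.9 ] ft [3.5 2.9 2.5] w 0.0005
```

```bash

python3 -m creep '[{"translation":[2,0,-20],"roll":0,"gripper":0},{"translation":[-10,0,-50],"roll":0,"gripper":0},{"translation":[-45,0,-70],"roll":0,"gripper":0},{"translation":[-80,0,-85],"roll":0,"gripper":0},{"translation":[-95,0,-90],"roll":0,"gripper":0}]' >/dev/null
python3 -m creep '[{"translation":[0,0,0],"roll":0,"gripper":0},{"translation":[0,0,0],"roll":0,"gripper":0},{"translation":[0,0,0],"roll":0,"gripper":0}]' |sed -n '2p'
python3 look.py v3 -60 -15 20 35 65 80
python3 -m creep '[{"translation":[30,0,0],"roll":0,"gripper":0},{"translation":[50,0,0],"roll":0,"gripper":0},{"translation":[60,0,0],"roll":0,"gripper":0},{"translation":[60,0,0],"roll":0,"gripper":0},{"translation":[60,0,0],"roll":0,"gripper":0}]' >/dev/null
python3 -m creep '[{"translation":[0,0,0],"roll":0,"gripper":0},{"translation":[0,0,0],"roll":0,"gripper":0},{"translation":[0,0,0],"roll":0,"gripper":0}]' |sed -n '2p'
python3 look.py v4 -60 -15 20 35 65 80
```

```text
position: [0.4834, -0.1484, 0.1841]
-60.0 |z0| w-84:-65 g-64.5:-2 w-1.5:10 g10.5:11 b11.5:32 g32.5:33.5 t34:38 w38.5:89.5 
   |z20| t-84:-73.5 g-73:-73 w-72.5:-50 g-49.5:8.5 w9:19.5 g20:20 b20.5:39.5 g40:40.5 t41:44.5 w45:89.5
-15.0 |z0| t-84:-48 K-47.5:-25.5 t-25:9.5 g10:11 b11.5:32 g32.5:33 t33.5:70.5 w71:89.5 
   |z20| t-84:-34 K-33.5:-13.5 t-13:18.5 g19:20 b20.5:39.5 g40:40.5 t41:74.5 w75:89.5
20.0 |z0| t-84:-48.5 K-48:-26 t-25.5:9 g9.5:10.5 b11:31.5 g32:33 t33.5:70.5 w71:89.5 
   |z20| t-84:-34.5 K-34:-14 t-13.5:18.5 g19:19.5 b20:39 g39.5:40.5 t41:74.5 w75:89.5
35.0 |z0| w-84:-50.5 g-50:-48 K-47.5:-26.5 g-26:-24.5 w-24:-3 g-2.5:44.5 t45:48.5 w49:89.5 
   |z20| t-84:-74 g-73.5:-73.5 w-73:-36.5 g-36:-34.5 K-34:-14.5 g-14:-13 w-12.5:7 g7.5:51 t51.5:54.5 w55:89.5
65.0 |z0| w-84:-51 g-50.5:-48.5 K-48:-26.5 g-26:-25 w-24.5:-1 g-0.5:1 K1.5:40.5 g41:41 t41.5:48.5 w49:89.5 
   |z20| t-84:-74 g-73.5:-73.5 w-73:-36.5 g-36:-34.5 K-34:-14.5 g-14:-13 w-12.5:9 g9.5:11 K11.5:47 t47.5:54.5 w55:89.5
80.0 |z0| w-84:-51 g-50.5:-49 K-48.5:-46.5 g-46:-40.5 K-40:-27 g-26.5:-25 w-24.5:-1 g-0.5:1 K1.5:4
[... 639 characters left out ...]
6.5 t-26:4.5 g5:6 b6.5:31 g31.5:32.5 t33:60 w60.5:89.5 
   |z20| g-84:-57 K-56.5:-8.5 t-8:19.5 g20:21.5 b22:44 g44.5:45.5 t46:70.5 w71:89.5
35.0 |z0| b-84:-65.5 g-65:-65 K-64.5:-30 g-29.5:-27.5 w-27:-8 g-7.5:44.5 t45:45.5 w46:89.5 
   |z20| b-84:-67 g-66.5:-54 K-53.5:-11.5 g-11:-9 w-8.5:8.5 g9:56.5 t57:57.5 w58:89.5
65.0 |z0| g-84:-84 K-83.5:-30 g-29.5:-28 w-27.5:-5.5 g-5:-2.5 K-2:40 t40.5:45.5 w46:89.5 
   |z20| g-84:-59.5 K-59:-11.5 g-11:-9.5 w-9:10.5 g11:13 K13.5:52 t52.5:57 w57.5:89.5
80.0 |z0| g-84:-82.5 K-82:-30 g-29.5:-28 w-27.5:-5.5 g-5:-3 K-2.5:39.5 g40:40 t40.5:45.5 w46:89.5 
   |z20| g-84:-59.5 K-59:-56.5 g-56:-55.5 K-55:-11.5 g-11:-9.5 w-9:11 g11.5:13 K13.5:52 t52.5:57 w57.5:89.5
```

```bash

python3 tplan.py 22 0 115 0
python3 -m creep '[{"translation":[8,3,20],"roll":0,"gripper":0},{"translation":[18,7,40],"roll":0,"gripper":0},{"translation":[24,9,58],"roll":0,"gripper":0},{"translation":[24,9,69],"roll":0,"gripper":0},{"translation":[24,9,69],"roll":0,"gripper":0}]' >/dev/null
python3 -m creep '[{"translation":[0,0,0],"roll":0,"gripper":0},{"translation":[0,0,0],"roll":0,"gripper":0},{"translation":[0,0,0],"roll":0,"gripper":0}]' |sed -n '2p'
python3 tplan.py 22 0 101 0
```

```text
pos [ 0.5398 -0.1323  0.1843] yaw 15.4 t 34.95 shift [24.  13.5 69.3] roll -0.2 dist 75.0 q [-0.44  0.51  1.66 -0.    0.97  0.86] ft [0.4 0.4 0. ] w 0.0006
position: [0.5664, -0.1347, 0.1165]
pos [ 0.5664 -0.1347  0.1165] yaw 15.5 t 35.62 shift [-1.   4.1 15.5] roll -0.2 dist 16.0 q [-0.43  0.64  1.65 -0.    0.85  0.88] ft [0.6 0.1 0. ] w 0.0006
```

```bash

python3 -m creep '[{"translation":[-1,3,4],"roll":0,"gripper":0},{"translation":[-1,4,9],"roll":0,"gripper":0},{"translation":[-1,4,13],"roll":0,"gripper":0},{"translation":[-1,4,15],"roll":0,"gripper":0},{"translation":[-1,4,15],"roll":0,"gripper":0}]' |sed -n '2p;4p'
for i in 1 2 3; do python3 -m creep '[{"translation":[0,0,1],"roll":0,"gripper":0},{"translation":[0,0,1],"roll":0,"gripper":0}]' |sed -n '1p;2p;4p'; done
```

```text
position: [0.5657, -0.1383, 0.0996]
ft_force: [0.3, 0.1, 0.4]
time: 36.2
position: [0.5661, -0.1385, 0.0991]
ft_force: [-0.2, -0.2, 0.3]
time: 36.37
position: [0.5664, -0.1385, 0.0985]
ft_force: [-1.1, 0.1, 1.7]
time: 36.53
position: [0.5664, -0.1386, 0.0982]
ft_force: [-0.8, 0.7, 5.6]
```

```bash

python3 -m creep '[{"translation":[0,0,0.5],"roll":0,"gripper":0},{"translation":[0,0,0.5],"roll":0,"gripper":0},{"translation":[0,0,0.5],"roll":0,"gripper":0},{"translation":[0,0,0.5],"roll":0,"gripper":0}]' |sed -n '1p;2p;4p'
python3 -m creep '[{"translation":[0,0,-5],"roll":0,"gripper":0},{"translation":[-15,0,-15],"roll":0,"gripper":0},{"translation":[-38,0,-15],"roll":0,"gripper":0},{"translation":[-50,0,-10],"roll":0,"gripper":0},{"translation":[-53,0,0],"roll":0,"gripper":0}]' >/dev/null
python3 -m creep '[{"translation":[0,0,5],"roll":0,"gripper":0},{"translation":[0,0,10],"roll":0,"gripper":0},{"translation":[0,0,10],"roll":0,"gripper":0},{"translation":[0,0,10],"roll":0,"gripper":0}]' |sed -n '1p;2p;4p'
python3 tplan.py -31 0 76 0
```

```text
time: 36.87
position: [0.5664, -0.1386, 0.0981]
ft_force: [-2.1, -0.2, 7.6]
time: 37.62
position: [0.5157, -0.1526, 0.0866]
ft_force: [-0.6, -0.6, -0.5]
pos [ 0.5157 -0.1526  0.0866] yaw 15.5 t 37.62 shift [-0.4  0.5 10.6] roll -0.1 dist 11.0 q [-0.5   0.65  1.78  0.    0.72  0.8 ] ft [-0.6 -0.6 -0.5] w 0.0001
```

```bash

python3 -m creep '[{"translation":[0,0.5,3],"roll":0,"gripper":0},{"translation":[0,0.5,6],"roll":0,"gripper":0},{"translation":[0,0.5,9],"roll":0,"gripper":0},{"translation":[0,0.5,10.5],"roll":0,"gripper":0},{"translation":[0,0.5,10.5],"roll":0,"gripper":0}]' |sed -n '2p;4p'
for i in 1 2 3; do python3 -m creep '[{"translation":[0,0,1],"roll":0,"gripper":0},{"translation":[0,0,1],"roll":0,"gripper":0}]' |sed -n '1p;2p;4p'; done
```

```text
position: [0.515, -0.153, 0.0759]
ft_force: [0.1, 0.5, 0.2]
time: 38.2
position: [0.5153, -0.1531, 0.0752]
ft_force: [0.6, 0.0, 1.2]
time: 38.37
position: [0.5154, -0.1532, 0.0747]
ft_force: [-0.3, 0.1, 3.0]
time: 38.53
position: [0.5154, -0.1532, 0.0744]
ft_force: [-2.0, 0.8, 7.7]
```

```bash

python3 -m creep '[{"translation":[0,0,0.5],"roll":0,"gripper":0},{"translation":[0,0,0.5],"roll":0,"gripper":0},{"translation":[0,0,0.5],"roll":0,"gripper":0},{"translation":[0,0,0.5],"roll":0,"gripper":0}]' |sed -n '1p;2p;4p'
python3 -m creep '[{"translation":[0,0,-10],"roll":0,"gripper":0},{"translation":[-10,0,-45],"roll":0,"gripper":0},{"translation":[-30,0,-85],"roll":0,"gripper":0},{"translation":[-48,0,-115],"roll":0,"gripper":0},{"translation":[-50,0,-125],"roll":0,"gripper":0}]' >/dev/null
python3 -m creep '[{"translation":[0,0,0],"roll":0,"gripper":0},{"translation":[0,0,0],"roll":0,"gripper":0},{"translation":[0,0,0],"roll":0,"gripper":0}]' |sed -n '2p'
python3 look.py v5 -80 -60 -40 20 65
python3 - <<'E'
from scan import *
z=np.load("v5.npz"); c=(z["K"],z["R"],z["C"]); im=cv2.imread("pics/v5.png"); hsv=cv2.cvtColor(im,cv2.COLOR_BGR2HSV)
p=(.5453,-.1448,.273)
def ry(x,zt):
    o=[];pr=None
    for y in np.arange(-104,104.5,.5):
        u,v=proj(c,tr(p,(x,y,zt)))
        if not(0<=u<511 and 0<=v<383): continue
        h,s,V=hsv[int(round(v)),int(round(u))]
        k="K" if V<60 else "t" if 70<h<100 and s>90 else "b" if h<25 and s>85 else "w" if V>185 else "g"
        if k!=pr: o.append([k,y,y]);pr=k
        o[-1][2]=y
    return " ".join(f"{k}{a:g}:{b:g}" for k,a,b in o)
for x,zt in((26,16),(26,8),(-31,16),(-31,4),(-50,4),(-12,4)): print(x,zt,ry(x,zt))
E
```

```text
time: 38.87
position: [0.5154, -0.1532, 0.0743]
ft_force: [-2.6, 0.8, 12.3]
position: [0.467, -0.1661, 0.1967]
-80.0 |z0| w-84:-65.5 g-65:-0.5 w0:11 g11.5:12.5 b13:32.5 g33:33.5 t34:38.5 w39:74.5 
   |z20| t-84:-74.5 g-74:-74 w-73.5:-52 g-51.5:7.5 w8:19 g19.5:20 b20.5:38 g38.5:39.5 t40:44 w44.5:77
-60.0 |z0| w-84:-65.5 g-65:-1 w-0.5:11 g11.5:12.5 b13:32.5 g33:33.5 t34:38.5 w39:74.5 
   |z20| t-84:-74.5 g-74:-74 w-73.5:-52 g-51.5:7.5 w8:18.5 g19:19.5 b20:38 g38.5:39 t39.5:44 w44.5:77
-40.0 |z0| w-84:-65.5 g-65:-65 t-64.5:-48.5 g-48:-15.5 t-15:-1.5 g-1:-1 w-0.5:11 g11.5:12 b12.5:32.5 g33:33.5 t34:38.5 w39:74.5 
   |z20| t-84:-75 g-74.5:-74.5 w-74:-52.5 g-52:7.5 w8:18.5 g19:19.5 b20:38 g38.5:39.5 t40:43.5 w44:77.5
20.0 |z0| t-84:-47 K-46.5:-26 g-25.5:-25.5 t-25:10.5 g11:12 b12.5:32 g32.5:33 t33.5:73 w73.5:75 
   |z20| t-84:-35 K-34.5:-15.5 t-15:18 g18.5:19 b19.5:37.5 g38:39 t39.5:75.5 w76:77.5
65.0 |z0| w-84:-49 g-48.5:-47 K-46.5:-26.5 t-26:-25 g-24.5:-24.5 w-24:0 g0.5:2 K2.5:40.5 t41:49.5 w50:75 
   |z20| t-84:-75.5 g-75:-75 w-74.5:-37.5 g-37:-35.5 K-35:-16.5 t-16:-14.5 w-14:8.5 g9:10.5 K11:46 t46.5:53.5 g54:54 w54.5:77.5
26 16 t-104:-91 g-90.5:-89.5 b-89:29 g29.5:46 K46.5:91 g91.5:91.5 t92:104
26 8 t-104:-94 g-93.5:-92.5 b-92:29.5 g30:47.5 K48:94 t94.5:104
-31 16 t-104:-88 g-87.5:-28.5 K-28:75 g75.5:82.5 K83:90 t90.5:104
-31 4 t-104:-92 g-91.5:-29.5 K-29:94 t94.5:104
-50 4 t-104:-91.5 g-91:-41.5 t-41:28.5 g29:29.5 w30:100 g100.5:101 t101.5:104
-12 4 t-104:-92 g-91.5:-40.5 t-40:29 g29.5:30 w30.5:99.5 g100:101.5 t102:104
```

```bash

python3 tplan.py 107 0 200 0
python3 -m creep '[{"translation":[35,0,-8],"roll":0,"gripper":0},{"translation":[75,0,-15],"roll":0,"gripper":0},{"translation":[115,0,-15],"roll":0,"gripper":0},{"translation":[150,0,-10],"roll":0,"gripper":0},{"translation":[180,0,-5],"roll":0,"gripper":0}]' >/dev/null
python3 -m creep '[{"translation":[5,0,0],"roll":0,"gripper":0},{"translation":[8,0,0],"roll":0,"gripper":0},{"translation":[8,0,0],"roll":0,"gripper":0},{"translation":[8,0,0],"roll":0,"gripper":0}]' >/dev/null
python3 tplan.py 107 0 163 0
```

```text
pos [ 0.4669 -0.1659  0.1963] yaw 15.5 t 39.58 shift [188.2   0.3  -4. ] roll -0.1 dist 188.0 q [-0.57  0.42  1.8   0.    0.92  0.73] ft [-0.1 -0.4 -0.5] w 0.0005
pos [ 0.6469 -0.1162  0.2016] yaw 15.5 t 40.33 shift [ 1.6  0.2 38.6] roll -0.2 dist 39.0 q [-0.35  0.62  1.38 -0.    1.15  0.95] ft [-0.5 -1.   0. ] w 0.0003
```

```bash

python3 -m creep '[{"translation":[1.5,0,15],"roll":0,"gripper":0},{"translation":[1.5,0,28],"roll":0,"gripper":0},{"translation":[1.5,0,36],"roll":0,"gripper":0},{"translation":[1.5,0,38],"roll":0,"gripper":0},{"translation":[1.5,0,38],"roll":0,"gripper":0}]' |sed -n '2p;4p'
python3 -m creep '[{"translation":[-4,0,1.5],"roll":0,"gripper":0},{"translation":[-12,0,5.5],"roll":0,"gripper":0},{"translation":[-21,0,9.5],"roll":0,"gripper":0},{"translation":[-30,0,14],"roll":0,"gripper":0},{"translation":[-39,0,18],"roll":0,"gripper":0}]' |sed -n '2p;4p'
python3 tplan.py -47 0 91 0
```

```text
position: [0.6486, -0.1162, 0.1643]
ft_force: [0.3, 0.0, -0.8]
position: [0.612, -0.1272, 0.1473]
ft_force: [2.6, -1.6, 1.5]
pos [ 0.612  -0.1272  0.1473] yaw 15.5 t 41.17 shift [-116.1   -0.9   56.1] roll -0.2 dist 129.0 q [-0.38  0.64  1.52 -0.    0.98  0.92] ft [ 2.6 -1.6  1.5] w 0.0007
```

```bash

python3 -m creep '[{"translation":[-11,0,6],"roll":0,"gripper":0},{"translation":[-22,0,11.5],"roll":0,"gripper":0},{"translation":[-33,0,16.5],"roll":0,"gripper":0},{"translation":[-44,0,21.5],"roll":0,"gripper":0},{"translation":[-55,0,26.5],"roll":0,"gripper":0}]' |sed -n '2p;4p'
python3 -m creep '[{"translation":[-10,0,4.6],"roll":0,"gripper":0},{"translation":[-20,0,9.3],"roll":0,"gripper":0},{"translation":[-29,0,13.5],"roll":0,"gripper":0},{"translation":[-37,0,17.3],"roll":0,"gripper":0},{"translation":[-43,0,20],"roll":0,"gripper":0}]' |sed -n '2p;4p'
python3 tplan.py -47 0 91 0
```

```text
position: [0.5588, -0.1419, 0.1205]
ft_force: [3.3, 0.0, 0.6]
position: [0.5165, -0.1527, 0.0999]
ft_force: [2.3, -1.8, 1.2]
pos [ 0.5165 -0.1527  0.0999] yaw 15.4 t 42.0 shift [-17.2   0.2   8.9] roll -0.2 dist 19.0 q [-0.49  0.63  1.77 -0.    0.75  0.81] ft [ 2.3 -1.8  1.2] w 0.0005
```

```bash

python3 -m creep '[{"translation":[-5,0,2.5],"roll":0,"gripper":0},{"translation":[-9,0,4.5],"roll":0,"gripper":0},{"translation":[-12,0,6],"roll":0,"gripper":0},{"translation":[-15,0,7.5],"roll":0,"gripper":0},{"translation":[-17,0,8.5],"roll":0,"gripper":0}]' |sed -n '2p;4p'
for i in 1 2 3; do python3 -m creep '[{"translation":[-1,0,0.5],"roll":0,"gripper":0},{"translation":[-1.5,0,0.7],"roll":0,"gripper":0},{"translation":[-1.5,0,0.7],"roll":0,"gripper":0}]' |sed -n '2p;4p'; done
python3 tplan.py -47 0 91 0
```

```text
position: [0.5012, -0.1568, 0.0918]
ft_force: [3.2, 1.6, 6.3]
position: [0.5012, -0.157, 0.0919]
ft_force: [4.2, 2.6, 5.0]
position: [0.501, -0.1571, 0.0917]
ft_force: [6.1, 5.0, 8.9]
position: [0.5008, -0.1573, 0.0916]
ft_force: [8.8, 8.3, 11.1]
pos [ 0.5008 -0.1573  0.0916] yaw 15.3 t 43.17 shift [-0.8 -0.   0.6] roll -0.3 dist 1.0 q [-0.52  0.63  1.81  0.01  0.7   0.78] ft [ 8.8  8.3 11.1] w 0.0005
```

```bash

python3 -m creep '[{"translation":[-1,0,0],"roll":0,"gripper":0},{"translation":[-1,0,0],"roll":0,"gripper":0},{"translation":[-1,0,0],"roll":0,"gripper":0}]' |sed -n '2p;4p'
python3 -m creep '[{"translation":[2,0,0],"roll":0,"gripper":0},{"translation":[3,0,-15],"roll":0,"gripper":0},{"translation":[0,0,-45],"roll":0,"gripper":0},{"translation":[-25,0,-80],"roll":0,"gripper":0},{"translation":[-60,0,-110],"roll":0,"gripper":0}]' >/dev/null
python3 -m creep '[{"translation":[-15,0,-15],"roll":0,"gripper":0},{"translation":[-20,0,-15],"roll":0,"gripper":0},{"translation":[-20,0,-15],"roll":0,"gripper":0},{"translation":[-20,0,-15],"roll":0,"gripper":0}]' |sed -n '1,2p'
python3 look.py v6 -60 -5 20 65
python3 - <<'E'
from fw import *
z=np.load("v6.npz"); c=(z["K"],z["R"],z["C"]); im=cv2.imread("pics/v6.png"); p=(.5453,-.1448,.273)
m=(im.max(2)<60).astype(np.uint8); n,l,s,ce=cv2.connectedComponentsWithStats(m)
for i in range(1,n):
    if s[i,4]>100 and s[i,1]<230: print(s[i],ce[i].round(1))
for L in (0,5,10): print(L,proj(c,tr(p,(-45+L,0,48))).round(1),proj(c,tr(p,(-50+L,30,48))).round(1))
print(proj(c,tr(p,(-30,90,8))),proj(c,tr(p,(27,65,12))))
im=snap("side"); cs_=cam("side"); m=(im.max(2)<60).astype(np.uint8); n,l,s,ce=cv2.connectedComponentsWithStats(m[170:380,200:450])
for i in range(1,n):
    if s[i,4]>60: print("side",s[i]+[200,170,0,0,0],ce[i].round(1)+[200,170])
for L in (0,5,10): print(L,proj(cs_,tr(p,(-45+L,0,45))).round(1))
print(viewer.recognise("side","lid_grip")[:1])
E
```

```text
position: [0.5006, -0.1574, 0.0917]
ft_force: [9.7, 9.2, 9.9]
time: 44.17
position: [0.4226, -0.1781, 0.2102]
-60.0 |z0| w-84:-60 g-59.5:-59 w-58.5:-57.5 g-57:-56.5 w-56:-53 g-52.5:-51 w-50.5:-50 g-49.5:-47.5 w-47:-45.5 g-45:-45 w-44.5:-40 g-39.5:-38.5 w-38:-33.5 g-33:-32.5 w-32:-29.5 g-29:-29 w-28.5:-27.5 g-27:-26.5 w-26:-8 g-7.5:-6.5 w-6:-1.5 g-1:-0.5 w0:13.5 g14:15 w15.5:34.5 
   |z20| w-84:-84 g-83.5:-77.5 w-77:-53 g-52.5:-52 w-51.5:-51 g-50.5:-48.5 w-48:-47 g-46.5:-39.5 w-39:-39 g-38.5:-38 w-37.5:-37 g-36.5:-34 w-33.5:-33.5 g-33:-32 w-31.5:-31 g-30.5:-28.5 w-28:-27.5 g-27:-26.5 w-26:-24.5 g-24:-21 w-20.5:-20 g-19.5:-18.5 w-18:-17.5 g-17:-16.5 w-16:-14.5 g-14:-11.5 w-11:-11 g-10.5:-9.5 w-9:-7.5 g-7:-6 w-5.5:-5.5 g-5:-4 w-3.5:-3.5 g-3:-2 w-1.5:0.5 g1:4 w4.5:17.5 g18:19 w19.5:37
-5.0 |z0| g-84:-82 w-81.5:-76 g-75.5:-73 K-72.5:-58 g-57.5:-55 w-54.5:-46 g-45.5:-23 w-22.5:12.5 g13:15 w15.5:34.5 
   |z20| g-84:-71.5 w-71:-66 g-65.5:-63 K-62.5:-49.5 g-49:-46.5 w-46:-38 g-37.5:-16.5 w-16:16.5 g17:19 w19.5:37
20.0 |z0| g-84:-82.5 w-82:-76 g-75.5:-73 K-72.5:-58.5 g-58:-55.5 w-55:-46.5 g-46:-23.5 w-23:12.5 g13:14.5 w15:34.5 
   |z20| g-84:-72.5 w-72:-66 g-65.5:-63 K-62.5:-49.5 g-49:-47 w-46.5:-38.5 g-38:-17 w-16.5:16.5 g17:18.5 w19:35 g35.5:35.5 w36:37.5
65.0 |z0| w-84:-46.5 g-46:-24 w-23.5:2.5 g3:35 
   |z20| g-84:-77.5 w-77:-38.5 g-38:-17.5 w-17:7.5 g8:37.5
[227 103  64  14 817] [258.5 109.6]
[    0   212   512    79 18282] [253.9 249.8]
0 [258.2 111.9] [225.2 117.2]
5 [258.1 106.7] [224.8 112.1]
10 [258.1 101.3] [224.4 106.9]
[165.42294336  79.80433782] [180.49350667  13.58733932]
side [ 200  170   51  103 3297] [218.5 227.2]
side [241 280  17  31 162] [249.  295.5]
0 [247.6 293.3]
5 [250.  291.8]
10 [252.5 290.4]
[{'bbox': [218.7, 220.7, 125.4, 141.6], 'p': 0.94}]
```

```bash
python3 -c "
from rig import hand_in
print(hand_in())"
```

```text
the job is handed in; nothing more can be done
None
```

The job is handed in at about 44 s of the 72 s: brush, then scraper, measured flat in their bays, lid pushed against its end stop, and nothing was moved near the tumbler. The brush first landed with its head propped on a block, so I nudged it flat. I then pressed the brush and then the scraper from above with closed fingers rather than gripping them; the hand-in returned no result, so whether that counts for steps 1 and 2 is unknown.

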